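# Stack sawn blanks in brick bond and lock the pallet

### The job

Stack all the sawn aluminium blanks on the black pallet in brick bond: first the whole bottom course of four, one on each white outline, then up to three lengthwise on top, each centred over a joint below (half a blank over), and an eighth blank, if there is one, over either joint of the full second course. Only when every blank is stacked, press both yellow locking caps at the pallet's ends down fully home. Leave the tool holder, hammer and red bin where they are.

Things in the scene. Friction and masses are not known exactly. Their poses are not given: they have to be found in the camera images.
- pallet: black pallet plate, 424 x 64 x 8 mm, fixed to the grey bench at z = 0. Origin at the centre of its underside, z up, x along its length (it lies roughly across the bench, its +x to the robot's left). Its flat top (8 mm above the bench) carries four white painted outlines in a row along x, 76 mm apart, each for one blank laid lengthwise (4 mm gaps between blanks), and a locking cap at each end
- slot_a (a point): bottom course, centre of a painted outline; -114 mm along the pallet's x from its middle; marks the centre a blank has when laid there (23 mm above the bench)
- slot_b (a point): bottom course, centre of a painted outline; -38 mm along the pallet's x from its middle; marks the centre a blank has when laid there (23 mm above the bench)
- slot_c (a point): bottom course, centre of a painted outline; +38 mm along the pallet's x from its middle; marks the centre a blank has when laid there (23 mm above the bench)
- slot_d (a point): bottom course, centre of a painted outline; +114 mm along the pallet's x from its middle; marks the centre a blank has when laid there (23 mm above the bench)
- slot_e (a point): second course, over the joint between slot_a and slot_b; -76 mm along the pallet's x from its middle; marks the centre a blank has when laid there (53 mm above the bench)
- slot_f (a point): second course, over the joint between slot_b and slot_c; +0 mm along the pallet's x from its middle; marks the centre a blank has when laid there (53 mm above the bench)
- slot_g (a point): second course, over the joint between slot_c and slot_d; +76 mm along the pallet's x from its middle; marks the centre a blank has when laid there (53 mm above the bench)
- slot_h (a point): third course, over the joint between slot_e and slot_f; -38 mm along the pallet's x from its middle; marks the centre a blank has when laid there (83 mm above the bench)
- slot_i (a point): third course, over the joint between slot_f and slot_g; +38 mm along the pallet's x from its middle; marks the centre a blank has when laid there (83 mm above the bench)
- blank1: sawn square-bar aluminium blank, 72 mm long, 30 x 30 mm section, 0.12 to 0.24 kg, all alike; origin at its centre, x along its length (any of the four long faces may be down). Six to eight blanks are present, lying on the bench at the start; None if absent
- blank2: sawn square-bar aluminium blank, 72 mm long, 30 x 30 mm section, 0.12 to 0.24 kg, all alike; origin at its centre, x along its length (any of the four long faces may be down). Six to eight blanks are present, lying on the bench at the start; None if absent
- blank3: sawn square-bar aluminium blank, 72 mm long, 30 x 30 mm section, 0.12 to 0.24 kg, all alike; origin at its centre, x along its length (any of the four long faces may be down). Six to eight blanks are present, lying on the bench at the start; None if absent
- blank4: sawn square-bar aluminium blank, 72 mm long, 30 x 30 mm section, 0.12 to 0.24 kg, all alike; origin at its centre, x along its length (any of the four long faces may be down). Six to eight blanks are present, lying on the bench at the start; None if absent
- blank5: sawn square-bar aluminium blank, 72 mm long, 30 x 30 mm section, 0.12 to 0.24 kg, all alike; origin at its centre, x along its length (any of the four long faces may be down). Six to eight blanks are present, lying on the bench at the start; None if absent
- blank6: sawn square-bar aluminium blank, 72 mm long, 30 x 30 mm section, 0.12 to 0.24 kg, all alike; origin at its centre, x along its length (any of the four long faces may be down). Six to eight blanks are present, lying on the bench at the start; None if absent
- blank7: sawn square-bar aluminium blank, 72 mm long, 30 x 30 mm section, 0.12 to 0.24 kg, all alike; origin at its centre, x along its length (any of the four long faces may be down). Six to eight blanks are present, lying on the bench at the start; None if absent
- blank8: sawn square-bar aluminium blank, 72 mm long, 30 x 30 mm section, 0.12 to 0.24 kg, all alike; origin at its centre, x along its length (any of the four long faces may be down). Six to eight blanks are present, lying on the bench at the start; None if absent
- cap_left (a joint): travel of the yellow locking cap at the pallet's -x end, m: 0 fully up, grows as it is pressed down, 0.010 fully home. It starts 0 to 3 mm down, resists with about 6 N and stays where it is left. The cap is 30 mm in diameter, on the pallet's centre line 187 mm from its middle; its top is 28 mm above the bench at 0 and 18 mm when home, then 2 mm above its steel collar (42 mm diameter)
- cap_right (a joint): travel of the yellow locking cap at the pallet's +x end, m: 0 fully up, grows as it is pressed down, 0.010 fully home. It starts 0 to 3 mm down, resists with about 6 N and stays where it is left. The cap is 30 mm in diameter, on the pallet's centre line 187 mm from its middle; its top is 28 mm above the bench at 0 and 18 mm when home, then 2 mm above its steel collar (42 mm diameter)
- holder: bystander: dark steel tool holder standing on its foot, 58 mm diameter, 70 mm high; origin at the centre of its underside
- mallet: bystander: hammer with a wooden handle and a blue head, 220 mm long, lying along its x; origin near its middle
- bin: bystander: open red bin with drill bits, 130 x 100 x 50 mm; origin at the centre of its underside
Mind the look-alikes: they are no part of the job. Leave any blue or pink look-alike of the blank3 alone.

How it is judged:
By the outcome, as a careful person would: the job done as asked, in the order asked, and still so for the second after the job is handed in, with the robot touching nothing.
Of blank1, blank2, blank3, blank4, blank5, blank6, blank7, blank8 only 6 to 8 are there at a start; the rules pass over those that are not, and their reading is None.
At some moment in a run one of blank1, blank2, blank3, blank4, blank5, blank6, blank7, blank8 may be knocked a few centimetres aside while the robot is not near it.
Once in a run the grip may slacken for a moment while it holds something.
It also fails if it takes over 210 s, if anything falls off the work surface, if the arm or the gripper's body presses on something with over 40 N, if the wrist force passes 120 N, or if a joint passes its speed limit or range.

### The arm

A 6-joint arm with a two-finger parallel gripper is mounted at the origin on the work surface. World frame = base frame: x ahead of the robot, y to its left, z up, the work surface at z = 0. Lengths are in m, angles in rad, forces in N, time in s.
With the tool pointing down it reaches from about 0.35 to 0.975 m from the base axis. Payload 4.9 kg.
Tool frame: the origin (TCP) lies at the very end of the fingers, on their centre line; the grasp point (between the pads) lies 19 mm behind it; x points along the fingers, z is the direction in which the jaws open and shut, and the axes are right-handed (so a half turn about x gives the same grasp; the last joint's range is limited). The gripper opens to 85 mm and grips with 20 to 120 N. Pads are 22 mm wide; open, the fingers measure 114 mm over their backs; the gripper's body (76 mm by 85 mm) begins 54 mm behind the grasp point. The pads swing forward as they close: fully open they stand 13 mm farther back than shut.
Start: joints at [-1.293, 0.053, 1.613, -0, 1.476, -0.119], TCP at [0.242, -0.576, 0.231] pointing down, gripper open.
Joint ranges: [-3.01, 3.01], [-1.01, 2.22], [0.06, 2.58], [-1.02, 4.17], [0.09, 2.62], [-3.14, 3.14]. Speed limits (rad/s): [2.57, 2.57, 3.14, 3.14, 3.14, 3.14].

### API

Orientations are given as a rotation vector (axis times angle).
In Python, from station import ctrl, imaging gives the robot as it stands. The module is installed in compiled form; this text tells all that it offers.
- The arm moves only by the shell command python3 -m jog 'ROWS' [FORCE]. ROWS is JSON, a list that holds one entry, the list of rows, each a list of 5 numbers: the shift along the tool's x, y, z in m, then the turn about the tool's x in rad, then the closure, from -1 (fully open) to 1 (shut). A call has 1 to 12 rows; each row is the pose to reach, as a shift and turn from the pose measured when the call began, along the tool's axes at that moment; what a row does not reach only later rows make up. A row lasts 1/10 s, in which the tool goes at most 50 mm and 8.59 degrees, less where a joint would pass 70% of its speed; a pose out of reach is approached as far as the arm can. A call with a gripper value outside its range is refused whole. The fingers move at their own pace and stop on an object; FORCE is the grip in N (left out, the last holds). Time passes only in rows, so rows that repeat a pose let the fingers close. It gives the time, the measured TCP pose, the force and the opening at its end, in the units of the state.
- ctrl.get_obs(): the state, without advancing time (a new reading comes with each control period).
- imaging.get_image(name): name is "side" or "top"; returns a dict with "color" (400x640x3 uint8, red, green, blue), "intrinsics" (3x3 intrinsics, pixels), "distortion" ([k1, k2, p1, p2, k3] as OpenCV has them; the pictures are not rectified), "R" (3x3) and "t" (3): a world point X has camera coordinates R X + t. Camera axes: x right, y down, z forward; pixel columns grow to the right and rows downward; lengths in m; the calibration is good to about 2 mm. A picture is of the moment at which its call begins. There is no depth.
- ctrl.finish_job(): hands the job in, once; it reports no verdict.
The state is a dict: "t": time; "q": joint angles; "dq": joint speeds; "effort": joint torques, N m; "tool_pos": TCP position; "tool_rot": TCP orientation; "contact_force": force on the tool from outside, world axes, zero at the start; "wrist_torque": the same for the moment, N m; "opening": finger opening in m.
Only numpy, scipy, OpenCV 4.12 (cv2) and the standard library are available. Lean on these libraries where they do the work, as an engineer would, in place of code of your own. Each camera call takes 0.05 s, during which the arm holds its last target.

## Working session

There is one attempt and no reset: what is moved stays moved. The work goes in short steps, Python scripts to look and compute and a shell command to move; the robot and the scene stay as the last step left them, time stands still between calls to the robot, and variables do not carry over. Pictures are saved under pics/ and viewed, and the job is handed in when it is done.

```bash
mkdir -p pics; ls; python3 - <<'E'
from station import ctrl, imaging
import cv2
o=ctrl.get_obs(); print(o)
for n in ("side","top"):
    d=imaging.get_image(n); cv2.imwrite(f"pics/{n}0.png",d["color"][:,:,::-1])
    print(n,d["intrinsics"],d["distortion"],d["R"],d["t"])
E
```

```text
pics
{'t': 0.0, 'q': array([-1.29301764e+00,  5.33766567e-02,  1.61432397e+00, -8.74411285e-07,
        1.47600150e+00, -1.18955403e-01]), 'dq': array([ 0.00187101,  0.00012393,  0.00094351, -0.00012643, -0.00074996,
        0.00065302]), 'effort': array([-2.50625862e-04, -3.93677938e+01, -3.70173740e+01, -1.41797859e-04,
        6.89102933e-03, -4.83153954e-06]), 'tool_pos': array([ 0.24135517, -0.57582757,  0.23003285]), 'tool_rot': array([ 0.91352717,  1.37280841, -0.91127384]), 'contact_force': array([0.44018882, 0.96667742, 0.44874637]), 'wrist_torque': array([-0.02897044,  0.04008506,  0.01726442]), 'opening': 0.08529792767760484}
side [[464.53771663   0.         311.14742942]
 [  0.         464.53771663 198.1870949 ]
 [  0.           0.           1.        ]] [-0.05411044  0.          0.          0.          0.        ] [[-0.88565282 -0.46404787 -0.01669321]
 [-0.28124029  0.56466988 -0.77591999]
 [ 0.36949017 -0.68250092 -0.63061042]] [0.48043837 0.19597614 1.1442827 ]
top [[454.95032079   0.         316.30763121]
 [  0.         454.95032079 195.144556  ]
 [  0.           0.           1.        ]] [-0.08966003  0.          0.          0.          0.        ] [[-0.00233062 -0.99962997 -0.02710153]
 [-0.9940614   0.00526448 -0.10869325]
 [ 0.10879571  0.02668727 -0.99370583]] [0.01707629 0.5254961  1.10765772]
```

View pics/top0.png

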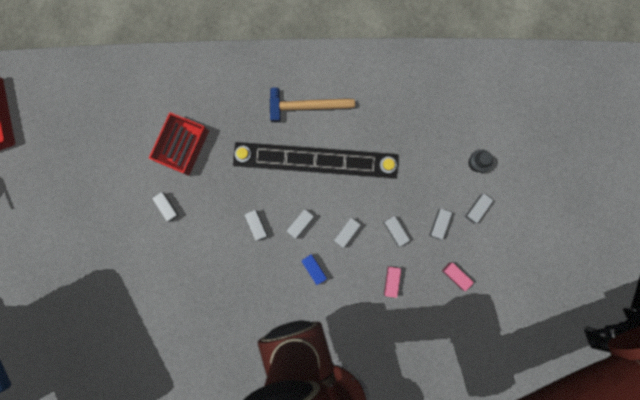

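View pics/side0.png

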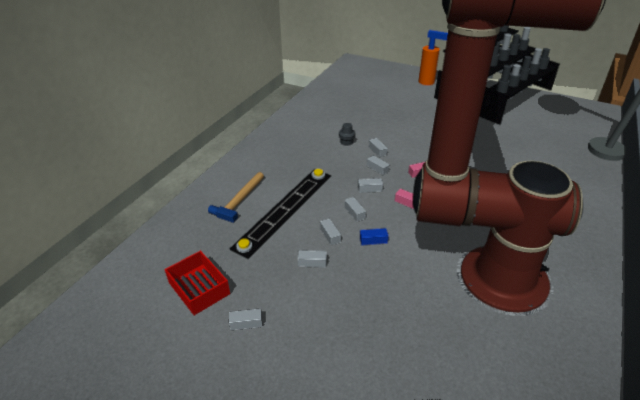

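Top view: seven grey blanks at about (165,206), (256,225), (301,223), (348,233), (398,231), (442,223) and (480,208). The blue look-alike is at (314,269), with pink ones at (393,282) and (459,276). The pallet runs from (242,153) to (389,164), so its +x end is on the image left. The side view shows the same seven. I'll enlarge the picture and measure.

```bash
cat > h.py <<'E'
from station import ctrl, imaging
import cv2, numpy as np
from scipy.spatial.transform import Rotation as Ro
def grab(n,save=None):
    d=imaging.get_image(n)
    if save: cv2.imwrite(f"pics/{save}.png",d["color"][:,:,::-1])
    return d
def cast(d,px,z):
    px=np.atleast_2d(np.asarray(px,float))
    u=cv2.undistortPoints(px.reshape(-1,1,2),d["intrinsics"],np.array(d["distortion"])).reshape(-1,2)
    R,t=d["R"],d["t"]; C=-R.T@t
    r=np.c_[u,np.ones(len(u))]@R
    return C+r*((z-C[2])/r[:,2])[:,None]
def proj(d,X):
    X=np.atleast_2d(X).astype(float)
    p,_=cv2.projectPoints(X.reshape(-1,1,3),cv2.Rodrigues(d["R"])[0],d["t"],d["intrinsics"],np.array(d["distortion"]))
    return p.reshape(-1,2)
def crop(img,x0,y0,x1,y1,k,name):
    cv2.imwrite(f"pics/{name}.png",cv2.resize(img[y0:y1,x0:x1,::-1],None,fx=k,fy=k,interpolation=cv2.INTER_CUBIC))
E
python3 - <<'E'
from h import *
d=grab("top"); im=d["color"]; crop(im,140,130,500,300,2.2,"c0")
print(-d["R"].T@d["t"])
hsv=cv2.cvtColor(im,cv2.COLOR_RGB2HSV)
print(im[195:222,165].tolist()); print(im[225,245:275].tolist()); print(im[208,465:500].tolist())
E
```

```text
[ 0.40190679 -0.01525685  1.15826662]
[[65, 67, 64], [89, 90, 91], [117, 121, 121], [146, 151, 153], [167, 172, 175], [180, 185, 188], [185, 188, 192], [187, 192, 194], [188, 193, 196], [187, 194, 195], [190, 193, 194], [194, 201, 201], [192, 197, 198], [190, 196, 198], [192, 195, 197], [190, 196, 198], [197, 201, 203], [192, 198, 199], [194, 198, 202], [190, 198, 198], [194, 199, 202], [191, 197, 201], [187, 192, 192], [175, 177, 180], [159, 163, 163], [141, 143, 143], [132, 133, 136]]
[[124, 127, 127], [119, 124, 124], [122, 124, 122], [135, 139, 139], [159, 165, 165], [179, 182, 185], [181, 187, 187], [180, 185, 189], [180, 187, 186], [180, 186, 188], [183, 185, 186], [177, 181, 185], [176, 182, 184], [177, 182, 184], [178, 184, 184], [173, 179, 180], [149, 153, 156], [98, 99, 100], [67, 70, 69], [66, 69, 68], [75, 76, 78], [75, 75, 76], [73, 71, 72], [75, 77, 78], [87, 86, 86], [107, 108, 109], [118, 121, 121], [121, 123, 121], [122, 127, 125], [122, 125, 126]]
[[122, 124, 123], [126, 127, 128], [126, 127, 127], [118, 120, 121], [108, 111, 110], [91, 94, 95], [93, 96, 98], [109, 110, 115], [134, 140, 142], [157, 165, 166], [160, 165, 166], [166, 171, 176], [161, 167, 169], [161, 166, 166], [162, 166, 171], [166, 170, 172], [162, 168, 170], [163, 166, 172], [165, 172, 172], [159, 166, 169], [158, 162, 164], [151, 156, 159], [125, 131, 131], [93, 96, 96], [92, 92, 95], [109, 111, 110], [121, 123, 122], [122, 125, 125], [121, 125, 124], [125, 127, 127], [125, 128, 128], [126, 129, 129], [131, 132, 131], [125, 125, 127], [124, 125, 126]]
```

View pics/c0.png

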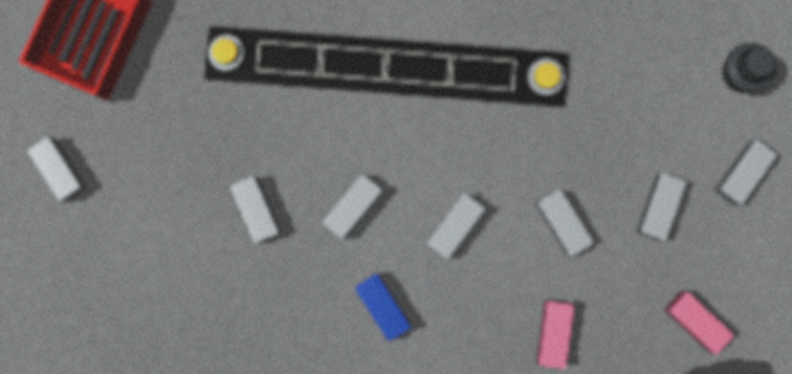

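```bash
cat >> h.py <<'E'
def blanks(d,z=0.03,roi=None,thr=None,k=4,verbose=True):
    """bright unsaturated blobs in the top view -> centre, yaw of long axis, sizes on plane z"""
    im=cv2.resize(d["color"],None,fx=k,fy=k,interpolation=cv2.INTER_CUBIC)
    hsv=cv2.cvtColor(im,cv2.COLOR_RGB2HSV)
    m=((hsv[...,2]>(thr or 147))&(hsv[...,1]<45)).astype(np.uint8)
    if roi: mm=np.zeros_like(m); a=[int(k*v) for v in roi]; mm[a[1]:a[3],a[0]:a[2]]=1; m&=mm
    m=cv2.morphologyEx(m,cv2.MORPH_OPEN,np.ones((9,9),np.uint8))
    out=[]
    for c in cv2.findContours(m,cv2.RETR_EXTERNAL,cv2.CHAIN_APPROX_NONE)[0]:
        if not 120*k*k<cv2.contourArea(c)<700*k*k: continue
        px=(c.reshape(-1,2)+0.5)/k-0.5
        W=cast(d,px,z)[:,:2]
        (cx,cy),(w,h),a=cv2.minAreaRect((W*1000).astype(np.float32))
        if w<h: w,h,a=h,w,a+90
        a=(a+90)%180-90
        if w>110 or h<18: continue
        M=cv2.moments((W*1000).astype(np.float32).reshape(-1,1,2))
        ctr=np.array([M["m10"]/M["m00"],M["m01"]/M["m00"]])/1000
        out.append((px.mean(0),ctr,np.array([cx,cy])/1000,a,w,h))
    out.sort(key=lambda o:o[0][0])
    if verbose:
        for o in out: print("px",o[0].round(1),"cen",o[1].round(4),"rect",o[2].round(4),"yaw",round(o[3],1),"size",round(o[4],1),round(o[5],1))
    return out
def pallet(d,k=4):
    im=cv2.resize(d["color"],None,fx=k,fy=k,interpolation=cv2.INTER_CUBIC)
    m=(im.max(2)<58).astype(np.uint8)
    m[:, :int(220*k)]=0; m[:,int(410*k):]=0; m[:int(130*k)]=0; m[int(190*k):]=0
    m=cv2.morphologyEx(m,cv2.MORPH_CLOSE,np.ones((41,41),np.uint8))
    c=max(cv2.findContours(m,cv2.RETR_EXTERNAL,cv2.CHAIN_APPROX_NONE)[0],key=cv2.contourArea)
    W=cast(d,(c.reshape(-1,2)+.5)/k-.5,0.008)[:,:2]
    return cv2.minAreaRect((W*1000).astype(np.float32))
E
python3 - <<'E'
from h import *
d=grab("top"); blanks(d,roi=(0,190,640,300))
r=pallet(d); print("pallet",r)
im=d["color"];hsv=cv2.cvtColor(im,cv2.COLOR_RGB2HSV)
m=((hsv[...,1]>120)&(abs(hsv[...,0].astype(int)-26)<8)&(hsv[...,2]>150)).astype(np.uint8);m[:,:220]=0;m[:,410:]=0;m[:140]=0;m[180:]=0
n,l,s,c=cv2.connectedComponentsWithStats(m)
for i in range(1,n):
    if s[i,4]>30: print("cap",c[i],s[i],cast(d,c[i],0.0265))
k=8
big=cv2.resize(im,None,fx=k,fy=k,interpolation=cv2.INTER_CUBIC)
m=(big.min(2)>85).astype(np.uint8); m[:, :int(253*k)]=0; m[:,int(378*k):]=0; m[:int(146*k)]=0; m[int(173*k):]=0
# outlines: inside only: keep comps not touching roi
n,l,s,c=cv2.connectedComponentsWithStats(m)
for i in range(1,n):
    if s[i,4]>500: print(s[i]/k)
    if s[i,4]>500 and s[i,2]/k>90 and s[i,3]/k>12:
        ys,xs=np.where(l==i); W=cast(d,np.c_[(xs+.5)/k-.5,(ys+.5)/k-.5],0.008)[:,:2]*1000
        print("outl",cv2.minAreaRect(W.astype(np.float32)))
E
```

```text
px [163.2 206.1] cen [0.4995 0.404 ] rect [0.4995 0.4041] yaw 34.4 size 73.0 30.9
px [254.5 224.8] cen [0.4522 0.1695] rect [0.4522 0.1695] yaw 24.0 size 72.1 30.0
px [299.1 223.3] cen [0.4552 0.0581] rect [0.4553 0.0581] yaw -39.3 size 71.8 29.4
px [346.3 232.2] cen [ 0.4327 -0.0589] rect [ 0.4331 -0.0591] yaw -36.7 size 72.2 29.5
px [396.4 230.7] cen [ 0.4362 -0.1827] rect [ 0.4363 -0.1827] yaw 30.8 size 70.8 28.4
px [441.1 223.5] cen [ 0.4533 -0.2942] rect [ 0.4533 -0.2943] yaw -21.6 size 69.8 28.2
px [479.9 207.7] cen [ 0.4919 -0.3931] rect [ 0.4918 -0.393 ] yaw -37.4 size 69.4 27.5
pallet ((619.5880126953125, 18.589370727539062), (421.80242919921875, 61.82936477661133), 85.17346954345703)
cap [241.77647059 152.81176471] [237 148  11  11  85] [[0.63537082 0.20492733 0.0265    ]]
cap [388.24731183 163.94623656] [383 159  11  11  93] [[ 0.60389027 -0.16626935  0.0265    ]]
[ 295.5    146.      82.5      6.25  2132.625]
[256.5   148.375  10.     10.    229.75 ]
[271.25  149.375   8.25    1.875  97.75 ]
[282.875 150.125  10.625  15.125 525.375]
[297.625 151.25    8.625   1.875  99.875]
[309.125 152.5    10.25   14.625 478.25 ]
[324.25  153.375   9.      1.75  106.75 ]
[335.25  154.375  11.75   15.    514.875]
[350.5  155.5    8.75   1.5   87.75]
[364.375 156.375   7.625   1.75   79.625]
[256.375 160.25    9.375   3.    136.375]
[270.    162.25    9.625   2.    126.75 ]
[296.625 164.25    8.875   1.875 111.75 ]
[371.5   164.25    2.75    6.875  85.75 ]
[322.5   166.375   8.75    1.875 102.   ]
[ 253.     167.75    67.75     5.25  1416.125]
[349.25  168.375   7.875   1.625  80.5  ]
[362.625 169.375   7.125   1.625  76.25 ]
```

Measured sizes (72×30 mm) and pallet (422×62 mm, caps 372.5 mm apart) match what's given, so the calibration holds. Next is a planner helper that prints shifts for me to type.

```bash
cat >> h.py <<'E'
PC=np.array([.6196,.0190]); PY=np.deg2rad(85.16); U=np.array([np.cos(PY),np.sin(PY)])
SL=dict(a=-.114,b=-.038,c=.038,d=.114,e=-.076,f=0,g=.076,h=-.038,i=.038,L=-.187,R=.187)
def slot(s): return PC+SL[s]*U
def plan(xy,z,jaw_deg,label=""):
    """print tool-axis shift+turn to pose; jaw_deg=world yaw of jaw opening axis (mod 180)"""
    o=ctrl.get_obs(); R=Ro.from_rotvec(o["tool_rot"]).as_matrix(); p=o["tool_pos"]
    s=R.T@(np.array([xy[0],xy[1],z])-p)
    cur=np.degrees(np.arctan2(R[1,2],R[0,2]))
    for dlt in sorted([(jaw_deg-cur+k)%360-180 for k in (0,180)],key=abs):
        print(label,"shift",s.round(4),"turn",round(-np.deg2rad(dlt),3),"|d|",round(float(np.linalg.norm(s)),3))
    print("   t",round(o["t"],2),"tcp",p.round(4),"jaw",round(cur,1),"down",R[:,0].round(3),"q",o["q"].round(3),"F",o["contact_force"].round(1),"open",round(o["opening"],4))
E
python3 - <<'E'
from h import *
for s in "abcdefgLR": print(s,slot(s).round(4))
plan((.4919,-.393),.15,-37.4+90,"blank7 above")
E
```

```text
a [ 0.61   -0.0946]
b [ 0.6164 -0.0189]
c [0.6228 0.0569]
d [0.6292 0.1326]
e [ 0.6132 -0.0567]
f [0.6196 0.019 ]
g [0.626  0.0947]
L [ 0.6038 -0.1673]
R [0.6354 0.2053]
blank7 above shift [ 0.0807  0.3017 -0.0719] turn 1.05 |d| 0.32
blank7 above shift [ 0.0807  0.3017 -0.0719] turn -2.092 |d| 0.32
   t 0.2 tcp [ 0.2415 -0.576   0.2305] jaw -67.3 down [-0.     0.001 -1.   ] q [-1.293  0.053  1.614 -0.     1.476 -0.119] F [-0.1  0.8  0.7] open 0.0853
```

The grey blank at px (480,208) is aluminium by colour and size, while the pink and blue ones are excluded. I'm moving above it.

```bash
python3 -m jog '[[[0.08,0.3017,-0.0719,-2.092,-1],[0.08,0.3017,-0.0719,-2.092,-1],[0.08,0.3017,-0.0719,-2.092,-1],[0.08,0.3017,-0.0719,-2.092,-1],[0.08,0.3017,-0.0719,-2.092,-1],[0.08,0.3017,-0.0719,-2.092,-1],[0.08,0.3017,-0.0719,-2.092,-1],[0.08,0.3017,-0.0719,-2.092,-1],[0.08,0.3017,-0.0719,-2.092,-1],[0.08,0.3017,-0.0719,-2.092,-1],[0.08,0.3017,-0.0719,-2.092,-1],[0.08,0.3017,-0.0719,-2.092,-1]]]' 60
python3 - <<'E'
from h import *
d=grab("top","t1"); blanks(d,roi=(0,190,640,300))
plan((.4919,-.393),.004,52.6,"down")
E
```

```text
t: 1.4
tool_pos: [0.4918, -0.3929, 0.1503]
tool_rot: [-0.494, 1.514, 0.496]
contact_force: [0.6, 0.2, -0.3]
opening: 0.0857
px [163.  206.2] cen [0.4995 0.4044] rect [0.4994 0.405 ] yaw 34.3 size 75.3 33.7
px [254.4 224.7] cen [0.4524 0.1697] rect [0.4524 0.1699] yaw 23.8 size 74.5 31.9
px [298.8 223.5] cen [0.4551 0.0585] rect [0.4549 0.0586] yaw -39.1 size 74.3 31.7
px [345.9 232.2] cen [ 0.4329 -0.0585] rect [ 0.4332 -0.0584] yaw -36.3 size 74.2 32.7
px [396.4 230.5] cen [ 0.4363 -0.1827] rect [ 0.4365 -0.1826] yaw 30.8 size 72.5 30.3
px [441.1 223.4] cen [ 0.4536 -0.2943] rect [ 0.4537 -0.2945] yaw -20.8 size 72.5 29.2
px [479.9 207.7] cen [ 0.4919 -0.3931] rect [ 0.4919 -0.3932] yaw -37.4 size 71.0 28.8
down shift [ 0.1463 -0.0004 -0.    ] turn -0.282 |d| 0.146
down shift [ 0.1463 -0.0004 -0.    ] turn 2.86 |d| 0.146
   t 1.45 tcp [ 0.4918 -0.3929  0.1503] jaw 36.4 down [-0.001  0.002 -1.   ] q [-7.930e-01  1.250e-01  1.674e+00  1.000e-03  1.344e+00 -1.429e+00] F [ 0.6  0.5 -0.1] open 0.0851
```

View pics/t1.png

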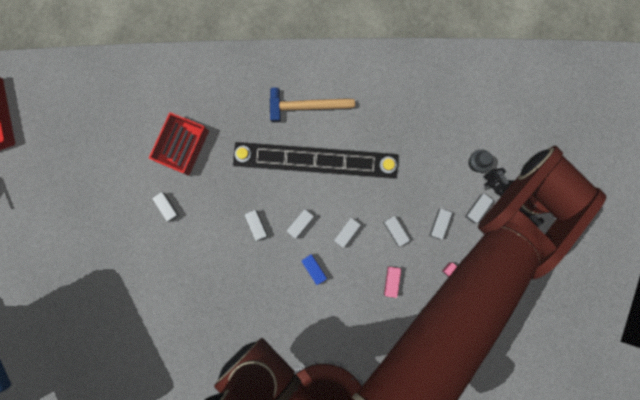

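The arm is above the target, with the holder clear beside it at (483,160), and nothing new has come into view. Seven blanks. Descending.

```bash
python3 -m jog '[[[0.04,0,0,-0.15,-1],[0.08,0,0,-0.282,-1],[0.1,0,0,-0.282,-1],[0.12,0,0,-0.282,-1],[0.135,0,0,-0.282,-1],[0.146,0,0,-0.282,-1],[0.146,0,0,-0.282,-1],[0.146,0,0,-0.282,1],[0.146,0,0,-0.282,1],[0.146,0,0,-0.282,1],[0.146,0,0,-0.282,1],[0.146,0,0,-0.282,1]]]' 60
python3 - <<'E'
from h import *
plan(slot('a'),.14,-4.84,"above a")
E
```

```text
t: 2.65
tool_pos: [0.4924, -0.3933, 0.0055]
tool_rot: [-0.717, 1.449, 0.716]
contact_force: [0.6, -0.3, 2.2]
opening: 0.0289
above a shift [-0.1344  0.0879  0.3088] turn 1.002 |d| 0.348
above a shift [-0.1344  0.0879  0.3088] turn -2.139 |d| 0.348
   t 2.65 tcp [ 0.4924 -0.3933  0.0055] jaw 52.6 down [ 0.001 -0.    -1.   ] q [-7.920e-01  2.970e-01  1.743e+00  1.000e-03  1.102e+00 -1.711e+00] F [ 0.6 -0.3  2.2] open 0.0289
```

```bash
python3 -m jog '[[[-0.03,0,0,0,1],[-0.07,0,0,0,1],[-0.095,0.03,0.1,0.1,1],[-0.095,0.0879,0.3088,1.002,1],[-0.095,0.0879,0.3088,1.002,1],[-0.095,0.0879,0.3088,1.002,1],[-0.095,0.0879,0.3088,1.002,1],[-0.095,0.0879,0.3088,1.002,1],[-0.095,0.0879,0.3088,1.002,1],[-0.095,0.0879,0.3088,1.002,1],[-0.095,0.0879,0.3088,1.002,1],[-0.095,0.0879,0.3088,1.002,1]]]' 
python3 - <<'E'
from h import *
plan(slot('a'),.0135,-4.84,"down a")
d=grab("side","s2"); crop(d["color"],220,110,420,260,4,"s2")
E
```

```text
t: 3.85
tool_pos: [0.6095, -0.0947, 0.1001]
tool_rot: [0.065, 1.57, -0.065]
contact_force: [0.6, -0.5, -1.7]
opening: 0.0293
down a shift [0.0866 0.0002 0.0004] turn 0.001 |d| 0.087
down a shift [0.0866 0.0002 0.0004] turn -3.14 |d| 0.087
   t 3.85 tcp [ 0.6095 -0.0947  0.1001] jaw -4.8 down [-0.  0. -1.] q [-0.275  0.147  1.74   0.     1.255 -0.192] F [ 0.6 -0.5 -1.7] open 0.0293
```

View pics/s2.png

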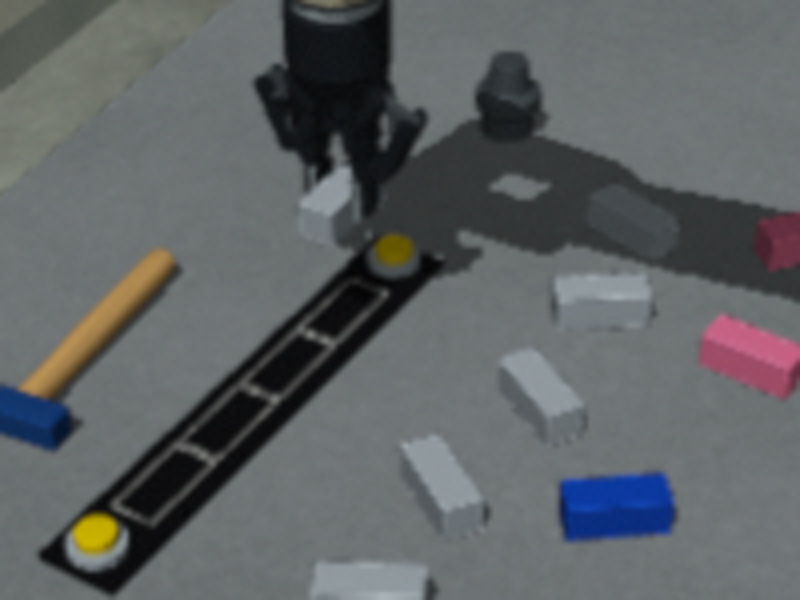

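The blank is held level above the pallet's right end. Lowering it.

```bash
python3 -m jog '[[[0.04,0,0,0,1],[0.065,0,0,0,1],[0.077,0,0,0,1],[0.082,0,0,0,1],[0.085,0,0,0,1],[0.0865,0,0,0,1],[0.0865,0,0,0,1],[0.0865,0,0,0,1]]]' 
python3 - <<'E'
from h import *
plan(slot('a'),.0135,-4.84,"now")
E
```

```text
t: 4.7
tool_pos: [0.6103, -0.0953, 0.0148]
tool_rot: [0.066, 1.568, -0.066]
contact_force: [-0.1, 0.2, -1.0]
opening: 0.0293
now shift [ 0.0013  0.0007 -0.0004] turn 0.001 |d| 0.002
now shift [ 0.0013  0.0007 -0.0004] turn -3.141 |d| 0.002
   t 4.7 tcp [ 0.6103 -0.0953  0.0148] jaw -4.8 down [ 0.002 -0.    -1.   ] q [-0.275  0.257  1.773  0.     1.11  -0.191] F [-0.1  0.2 -1. ] open 0.0293
```

```bash
python3 -m jog '[[[0.0015,0,0,0,1],[0.0025,0,0,0,1],[0.0025,0,0,0,1]]]' 
python3 - <<'E'
from h import *
plan(slot('a'),.0135,-4.84,"now")
E
```

```text
t: 5.0
tool_pos: [0.611, -0.0954, 0.0135]
tool_rot: [0.065, 1.567, -0.066]
contact_force: [0.0, 0.7, 5.6]
opening: 0.0287
now shift [ 0.      0.0007 -0.0011] turn 0.001 |d| 0.001
now shift [ 0.      0.0007 -0.0011] turn -3.141 |d| 0.001
   t 5.0 tcp [ 0.611  -0.0954  0.0135] jaw -4.8 down [ 0.003 -0.001 -1.   ] q [-0.275  0.26   1.772  0.     1.106 -0.191] F [0.  0.7 5.6] open 0.0287
```

Contact of about 5 N at exactly the expected height. Releasing and lifting, then heading for the next blank.

```bash
python3 -m jog '[[[0,0,0,0,-0.2],[0,0,0,0,-1],[0,0,0,0,-1],[0,0,0,0,-1],[-0.03,0,0,0,-1],[-0.07,0,0,0,-1],[-0.1,0,0,0,-1],[-0.1,0,0,0,-1]]]' 
python3 - <<'E'
from h import *
plan((.4535,-.2942),.10,-21.2+90,"blank6 above")
plan((.4535,-.2942),.10,-21.2+90,"blank6 above")
E
```

```text
t: 5.8
tool_pos: [0.6144, -0.0963, 0.1198]
tool_rot: [0.063, 1.556, -0.068]
contact_force: [1.7, -0.7, 0.9]
opening: 0.0852
blank6 above shift [ 0.0184 -0.2106 -0.144 ] turn -1.285 |d| 0.256
blank6 above shift [ 0.0184 -0.2106 -0.144 ] turn 1.857 |d| 0.256
   t 5.8 tcp [ 0.6144 -0.0963  0.1198] jaw -4.8 down [ 0.013 -0.004 -1.   ] q [-0.275  0.128  1.725  0.     1.275 -0.192] F [ 1.7 -0.7  0.9] open 0.0852
blank6 above shift [ 0.0184 -0.2106 -0.144 ] turn -1.285 |d| 0.256
blank6 above shift [ 0.0184 -0.2106 -0.144 ] turn 1.857 |d| 0.256
   t 5.8 tcp [ 0.6144 -0.0963  0.1198] jaw -4.8 down [ 0.013 -0.004 -1.   ] q [-0.275  0.128  1.725  0.     1.275 -0.192] F [ 1.7 -0.7  0.9] open 0.0852
```

```bash
python3 - <<'E'
from h import *
d=grab("top","t3"); d=grab("top"); blanks(d,roi=(0,190,640,300)); print("slots");blanks(d,z=.038,roi=(240,140,395,185))
plan((.4535,-.2942),.10,-21.2+90,"blank6 above")
E
```

```text
px [140.8 242.1] cen [0.4078 0.4596] rect [0.4093 0.4601] yaw 5.4 size 57.3 56.1
px [155.1 206. ] cen [0.5004 0.4158] rect [0.5014 0.4126] yaw 78.5 size 88.0 75.8
px [200.6 235.2] cen [0.4246 0.304 ] rect [0.4259 0.3081] yaw 56.0 size 84.7 83.0
px [254.  224.8] cen [0.4523 0.1704] rect [0.452  0.1711] yaw 23.6 size 78.9 35.3
px [298.  223.7] cen [0.4549 0.0594] rect [0.4552 0.0605] yaw -38.3 size 78.4 36.4
px [396.4 230.5] cen [ 0.4364 -0.1826] rect [ 0.4367 -0.1823] yaw 30.8 size 74.7 31.0
slots
blank6 above shift [ 0.0138 -0.2112 -0.1405] turn -1.285 |d| 0.254
blank6 above shift [ 0.0138 -0.2112 -0.1405] turn 1.857 |d| 0.254
   t 5.9 tcp [ 0.6112 -0.0955  0.1143] jaw -4.8 down [ 0.005 -0.001 -1.   ] q [-0.275  0.132  1.73   0.     1.274 -0.191] F [-0.3 -0.1  0.2] open 0.0856
```

View pics/t3.png

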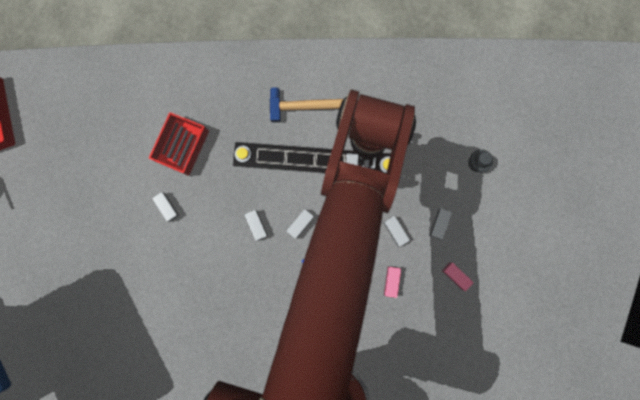

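```bash
sed -i 's/    hsv=cv2.cvtColor(im,cv2.COLOR_RGB2HSV)\n    m=((hsv\[...,2\]>(thr/&/; s/(thr or 147)/(thr or np.median(d["color"][200:300,150:500].max(2))+26)/' h.py
python3 -m jog '[[[0.0138,-0.2112,-0.1405,-1.285,-1],[0.0138,-0.2112,-0.1405,-1.285,-1],[0.0138,-0.2112,-0.1405,-1.285,-1],[0.0138,-0.2112,-0.1405,-1.285,-1],[0.0138,-0.2112,-0.1405,-1.285,-1],[0.0138,-0.2112,-0.1405,-1.285,-1],[0.0138,-0.2112,-0.1405,-1.285,-1],[0.0138,-0.2112,-0.1405,-1.285,-1],[0.0138,-0.2112,-0.1405,-1.285,-1],[0.0138,-0.2112,-0.1405,-1.285,-1],[0.0138,-0.2112,-0.1405,-1.285,-1]]]' 
python3 - <<'E'
from h import *
d=grab("top","t4"); blanks(d,roi=(0,190,640,300)); print("slots");blanks(d,z=.038,roi=(250,140,380,185))
plan((.4535,-.2942),.0025,-21.2+90,"blank6 down")
E
```

```text
t: 7.0
tool_pos: [0.4528, -0.2935, 0.0984]
tool_rot: [-0.931, 1.36, 0.929]
contact_force: [0.2, 0.0, -0.1]
opening: 0.0855
px [163.1 206.1] cen [0.4995 0.4039] rect [0.4995 0.4041] yaw 34.5 size 72.7 30.6
px [254.5 224.7] cen [0.4522 0.1694] rect [0.4522 0.1695] yaw 23.9 size 72.1 29.9
px [299.  223.4] cen [0.455  0.0581] rect [0.4552 0.0578] yaw -39.8 size 71.1 29.0
px [346.4 232.3] cen [ 0.4329 -0.0591] rect [ 0.433  -0.0592] yaw -36.4 size 71.5 29.2
px [396.4 230.8] cen [ 0.4361 -0.1828] rect [ 0.4362 -0.1827] yaw 31.1 size 70.4 27.8
slots
px [360.3 160.3] cen [ 0.6115 -0.0949] rect [ 0.6115 -0.0948] yaw 87.7 size 68.2 27.2
blank6 down shift [ 0.0962 -0.0004 -0.0005] turn -0.002 |d| 0.096
blank6 down shift [ 0.0962 -0.0004 -0.0005] turn 3.14 |d| 0.096
   t 7.05 tcp [ 0.453  -0.2936  0.0987] jaw 68.7 down [ 0.003  0.    -1.   ] q [-0.714 -0.031  1.928  0.002  1.243 -1.914] F [-0.9 -0.1  0.3] open 0.0857
```

View pics/t4.png

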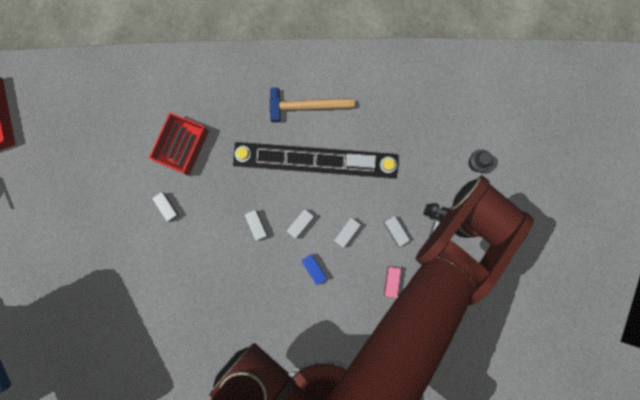

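Slot a shows a blank at px (360,160), about 1.5 mm off centre. I'll check its yaw more carefully as I go. Picking up the next one.

```bash
python3 -m jog '[[[0.04,0,0,0,-1],[0.06,0,0,0,-1],[0.075,0,0,0,-1],[0.088,0,0,0,-1],[0.096,0,0,0,-1],[0.096,0,0,0,-1],[0.096,0,0,0,1],[0.096,0,0,0,1],[0.096,0,0,0,1],[0.096,0,0,0,1],[0.096,0,0,0,1]]]' 
cat >> h.py <<'E'
def byaw(o,d,z,k=8,thr=None):
    """edge-fit yaw of blank o: fit lines to the two long sides of contour"""
    pass
E
python3 - <<'E'
from h import *
d=grab("top"); 
k=8
def yawfit(d,x0,y0,x1,y1,z):
    g=cv2.resize(d["color"][y0:y1,x0:x1],None,fx=k,fy=k,interpolation=cv2.INTER_CUBIC).max(2)
    for thr in (120,140,160):
        m=(g>thr).astype(np.uint8)
        c=max(cv2.findContours(m,cv2.RETR_EXTERNAL,cv2.CHAIN_APPROX_NONE)[0],key=cv2.contourArea)
        W=cast(d,(c.reshape(-1,2)+.5)/k-.5+[x0,y0],z)[:,:2]*1000
        M=cv2.moments(W.astype(np.float32).reshape(-1,1,2))
        a=np.degrees(.5*np.arctan2(2*M["mu11"],M["mu20"]-M["mu02"]))
        print(thr,"yaw",a%180,M["m10"]/M["m00"],M["m01"]/M["m00"],cv2.minAreaRect(W.astype(np.float32)))
yawfit(d,340,148,379,172,.038)
crop(d["color"],335,140,410,190,10,"a1")
plan(slot('b'),.10,-4.84,"above b")
E
```

```text
t: 8.15
tool_pos: [0.4539, -0.2942, 0.0037]
tool_rot: [-0.933, 1.359, 0.928]
contact_force: [0.4, 0.6, 2.1]
opening: 0.0287
120 yaw 88.02613218379338 611.1927371233874 -91.93620522871154 ((610.9590454101562, -89.71257781982422), (37.18989181518555, 85.5196762084961), 1.3385567665100098)
140 yaw 86.08296824029843 611.537811133885 -94.21474789059397 ((611.730712890625, -92.93833923339844), (75.71975708007812, 29.979055404663086), 85.22113037109375)
160 yaw 85.28594378642384 611.5402650670419 -94.88934244177487 ((611.4166259765625, -94.49159240722656), (70.31974029541016, 27.685962677001953), 85.47974395751953)
above b shift [-0.0959 -0.0517  0.3156] turn 1.283 |d| 0.334
above b shift [-0.0959 -0.0517  0.3156] turn -1.858 |d| 0.334
   t 8.2 tcp [ 0.4539 -0.2942  0.0037] jaw 68.7 down [ 0.005 -0.001 -1.   ] q [-0.714  0.11   1.965  0.002  1.062 -1.914] F [-0.1  0.5  4.1] open 0.029
```

View pics/a1.png

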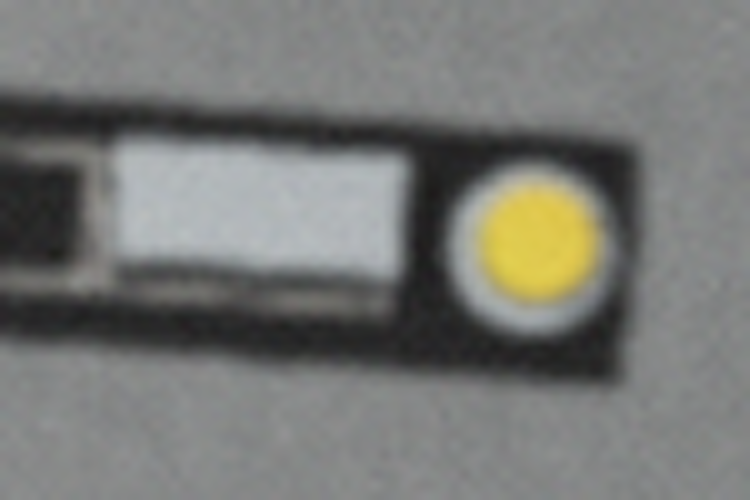

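Slot a looks well laid: yaw 85.3°, about 1.5 mm off. Carrying blank6 to slot b.

```bash
python3 -m jog '[[[-0.03,0,0,0,1],[-0.07,0,0,0,1],[-0.096,-0.0517,0.3156,1.283,1],[-0.096,-0.0517,0.3156,1.283,1],[-0.096,-0.0517,0.3156,1.283,1],[-0.096,-0.0517,0.3156,1.283,1],[-0.096,-0.0517,0.3156,1.283,1],[-0.096,-0.0517,0.3156,1.283,1],[-0.096,-0.0517,0.3156,1.283,1],[-0.096,-0.0517,0.3156,1.283,1],[-0.096,-0.0517,0.3156,1.283,1],[-0.096,-0.0517,0.3156,1.283,1]]]' 
python3 - <<'E'
from h import *
d=grab("side"); crop(d["color"],220,110,420,260,3,"s5")
plan(slot('b'),.0117,-4.84,"down b")
E
```

```text
t: 9.4
tool_pos: [0.6158, -0.0182, 0.0991]
tool_rot: [0.065, 1.567, -0.066]
contact_force: [0.7, -0.2, -1.2]
opening: 0.029
down b shift [ 0.0875 -0.0002  0.0004] turn 0.003 |d| 0.088
down b shift [ 0.0875 -0.0002  0.0004] turn -3.139 |d| 0.088
   t 9.45 tcp [ 0.6157 -0.0185  0.0992] jaw -4.7 down [ 0.003 -0.001 -1.   ] q [-0.151  0.144  1.744 -0.     1.25  -0.069] F [-0.4  0.9 -1.7] open 0.0291
```

View pics/s5.png

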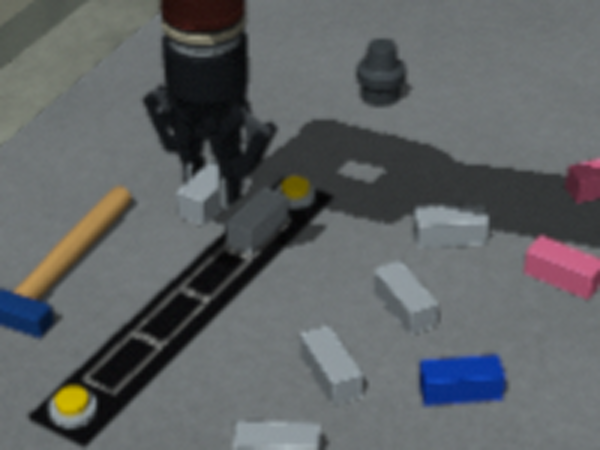

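Held level, and slot a is lit behind it. Lowering and releasing in two calls.

```bash
python3 -m jog '[[[0.04,0,-0.0006,0,1],[0.065,0,-0.0006,0,1],[0.077,0,-0.0006,0,1],[0.082,0,-0.0006,0,1],[0.085,0,-0.0006,0,1],[0.087,0,-0.0006,0,1],[0.088,0,-0.0006,0,1],[0.0888,0,-0.0006,0,1],[0.0888,0,-0.0006,0,1]]]' 
python3 - <<'E'
from h import *
plan(slot('b'),.0117,-4.84,"now")
E
```

```text
t: 10.35
tool_pos: [0.6163, -0.0187, 0.0118]
tool_rot: [0.063, 1.565, -0.065]
contact_force: [-0.8, -0.2, 2.6]
opening: 0.0295
now shift [ 0.0001 -0.0002  0.0001] turn 0.003 |d| 0.0
now shift [ 0.0001 -0.0002  0.0001] turn -3.138 |d| 0.0
   t 10.35 tcp [ 0.6163 -0.0187  0.0118] jaw -4.7 down [ 0.005 -0.001 -1.   ] q [-0.151  0.257  1.778 -0.     1.101 -0.069] F [-0.8 -0.2  2.6] open 0.0295
```

```bash
python3 - <<'E'
from h import *
plan((.4362,-.1828),.10,31-90,"above 5")
E
python3 -m jog '[[[0,0,0,0,-0.2],[0,0,0,0,-1],[0,0,0,0,-1],[-0.005,0,0,0,-1],[-0.03,0,0,0,-1],[-0.06,0,0,0,-1],[-0.08,0,0,0,-1],[-0.09,0,0,0,-1],[-0.09,0,0,0,-1],[-0.09,0,0,0,-1]]]' 
python3 - <<'E'
from h import *
plan((.4362,-.1828),.10,31-90,"above 5")
E
```

```text
above 5 shift [-0.0889 -0.1783 -0.1658] turn 0.948 |d| 0.259
above 5 shift [-0.0889 -0.1783 -0.1658] turn -2.193 |d| 0.259
   t 10.35 tcp [ 0.6163 -0.0187  0.0118] jaw -4.7 down [ 0.005 -0.001 -1.   ] q [-0.151  0.257  1.778 -0.     1.101 -0.069] F [-0.8 -0.2  2.6] open 0.0295
t: 11.35
tool_pos: [0.6153, -0.0185, 0.1008]
tool_rot: [0.063, 1.566, -0.065]
contact_force: [-0.4, 0.4, -0.7]
opening: 0.0857
above 5 shift [ 0.0003 -0.1783 -0.1651] turn 0.948 |d| 0.243
above 5 shift [ 0.0003 -0.1783 -0.1651] turn -2.193 |d| 0.243
   t 11.35 tcp [ 0.6153 -0.0185  0.1008] jaw -4.7 down [ 0.004 -0.001 -1.   ] q [-0.151  0.141  1.745 -0.     1.252 -0.069] F [-0.4  0.4 -0.7] open 0.0857
```

```bash
python3 -m jog '[[[0,-0.1783,-0.1651,0.948,-1],[0,-0.1783,-0.1651,0.948,-1],[0,-0.1783,-0.1651,0.948,-1],[0,-0.1783,-0.1651,0.948,-1],[0,-0.1783,-0.1651,0.948,-1],[0,-0.1783,-0.1651,0.948,-1],[0,-0.1783,-0.1651,0.948,-1],[0,-0.1783,-0.1651,0.948,-1],[0,-0.1783,-0.1651,0.948,-1],[0,-0.1783,-0.1651,0.948,-1]]]' 
python3 - <<'E'
from h import *
d=grab("top","t6"); blanks(d,roi=(0,190,640,300)); print("slots");blanks(d,z=.038,roi=(250,140,380,185))
plan((.4362,-.1828),.0025,31-90,"down 5")
E
```

```text
t: 12.35
tool_pos: [0.436, -0.1823, 0.0996]
tool_rot: [0.801, 1.416, -0.8]
contact_force: [-0.0, 1.4, -0.3]
opening: 0.085
px [163.2 206.1] cen [0.4996 0.404 ] rect [0.4994 0.4039] yaw 34.4 size 72.7 30.6
px [254.5 224.8] cen [0.4522 0.1694] rect [0.4524 0.1695] yaw 24.2 size 71.8 30.0
px [299.  223.6] cen [0.4551 0.058 ] rect [0.455 0.058] yaw -39.6 size 71.0 29.3
px [346.4 232.2] cen [ 0.4326 -0.059 ] rect [ 0.4328 -0.0588] yaw -36.8 size 71.2 29.5
slots
px [329.5 158.5] cen [ 0.6168 -0.018 ] rect [ 0.617  -0.0181] yaw 87.3 size 68.4 27.2
px [360.4 160.3] cen [ 0.6115 -0.0952] rect [ 0.6116 -0.0951] yaw 86.8 size 67.8 27.3
down 5 shift [ 0.0973 -0.0004  0.0002] turn 0.002 |d| 0.097
down 5 shift [ 0.0973 -0.0004  0.0002] turn -3.14 |d| 0.097
   t 12.4 tcp [ 0.4361 -0.1824  0.0998] jaw -58.9 down [ 0.003 -0.    -1.   ] q [-5.540e-01 -2.030e-01  2.082e+00  1.000e-03  1.260e+00  4.740e-01] F [0.8 0.3 0.2] open 0.0852
```

View pics/t6.png

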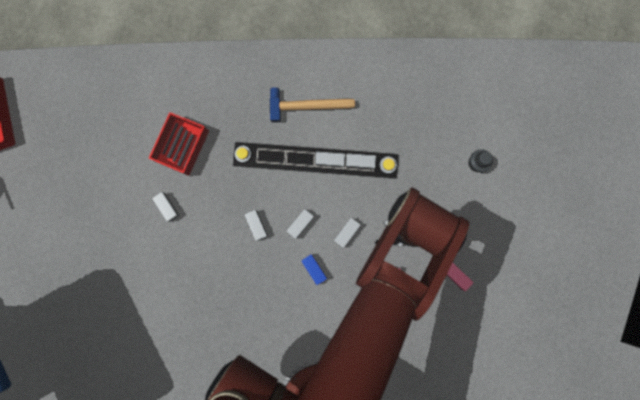

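Slots a (360,160) and b (330,158) are filled within 1 to 1.5 mm. Grasping blank5.

```bash
python3 -m jog '[[[0.04,0,0,0,-1],[0.06,0,0,0,-1],[0.075,0,0,0,-1],[0.088,0,0,0,-1],[0.097,0,0,0,-1],[0.097,0,0,0,-1],[0.097,0,0,0,1],[0.097,0,0,0,1],[0.097,0,0,0,1],[0.097,0,0,0,1],[0.097,0,0,0,1]]]' 
python3 - <<'E'
from h import *
plan(slot('c'),.10,-4.84,"above c")
E
```

```text
t: 13.5
tool_pos: [0.4371, -0.1829, 0.0037]
tool_rot: [0.801, 1.414, -0.8]
contact_force: [-0.1, -0.1, 1.7]
opening: 0.0291
above c shift [-0.0958  0.2831 -0.1091] turn -0.944 |d| 0.318
above c shift [-0.0958  0.2831 -0.1091] turn 2.198 |d| 0.318
   t 13.5 tcp [ 0.4371 -0.1829  0.0037] jaw -58.9 down [ 0.004 -0.001 -1.   ] q [-5.540e-01 -4.500e-02  2.125e+00  1.000e-03  1.057e+00  4.730e-01] F [-0.1 -0.1  1.7] open 0.0291
```

```bash
python3 -m jog '[[[-0.03,0,0,0,1],[-0.07,0,0,0,1],[-0.096,0.2831,-0.1091,-0.944,1],[-0.096,0.2831,-0.1091,-0.944,1],[-0.096,0.2831,-0.1091,-0.944,1],[-0.096,0.2831,-0.1091,-0.944,1],[-0.096,0.2831,-0.1091,-0.944,1],[-0.096,0.2831,-0.1091,-0.944,1],[-0.096,0.2831,-0.1091,-0.944,1],[-0.096,0.2831,-0.1091,-0.944,1],[-0.096,0.2831,-0.1091,-0.944,1],[-0.096,0.2831,-0.1091,-0.944,1]]]' 
python3 - <<'E'
from h import *
d=grab("side"); crop(d["color"],220,110,420,260,3,"s7")
plan(slot('c'),.0117,-4.84,"down c")
E
```

```text
t: 14.7
tool_pos: [0.6218, 0.0559, 0.0994]
tool_rot: [0.066, 1.567, -0.069]
contact_force: [-0.1, 0.4, -2.1]
opening: 0.0291
down c shift [0.0879 0.0012 0.0005] turn -0.002 |d| 0.088
down c shift [0.0879 0.0012 0.0005] turn 3.14 |d| 0.088
   t 14.75 tcp [0.6219 0.0559 0.0996] jaw -4.9 down [ 0.003 -0.002 -1.   ] q [-0.029  0.162  1.723 -0.002  1.253  0.058] F [ 1.1 -0.6 -2.2] open 0.0291
```

View pics/s7.png

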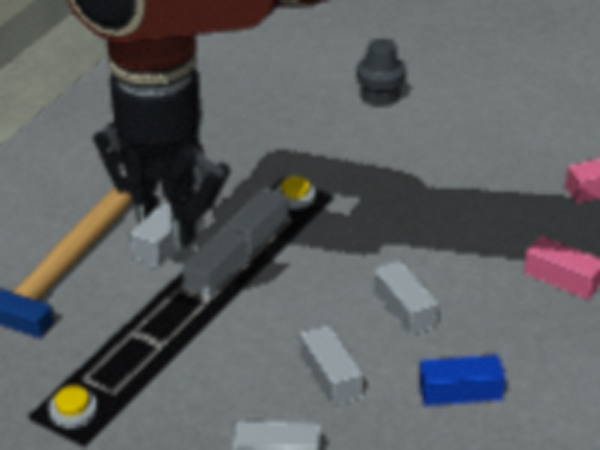

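```bash
python3 -m jog '[[[0.04,0.0012,-0.0005,0,1],[0.065,0.0012,-0.0005,0,1],[0.077,0.0012,-0.0005,0,1],[0.082,0.0012,-0.0005,0,1],[0.085,0.0012,-0.0005,0,1],[0.087,0.0012,-0.0005,0,1],[0.0882,0.0012,-0.0005,0,1],[0.0891,0.0012,-0.0005,0,1],[0.0891,0.0012,-0.0005,0,1]]]' 
python3 - <<'E'
from h import *
plan(slot('c'),.0117,-4.84,"now")
E
```

```text
t: 15.65
tool_pos: [0.6227, 0.0569, 0.0118]
tool_rot: [0.066, 1.565, -0.069]
contact_force: [-0.2, 0.0, 1.9]
opening: 0.0289
now shift [ 0.0001 -0.0001  0.0001] turn -0.002 |d| 0.0
now shift [ 0.0001 -0.0001  0.0001] turn 3.14 |d| 0.0
   t 15.65 tcp [0.6227 0.0569 0.0118] jaw -4.9 down [ 0.005 -0.002 -1.   ] q [-0.027  0.275  1.757 -0.002  1.105  0.06 ] F [-0.2  0.   1.9] open 0.0289
```

```bash
python3 -m jog '[[[0,0,0,0,-0.2],[0,0,0,0,-1],[0,0,0,0,-1],[-0.005,0,0,0,-1],[-0.03,0,0,0,-1],[-0.06,0,0,0,-1],[-0.08,0,0,0,-1],[-0.09,0,0,0,-1],[-0.09,0,0,0,-1],[-0.09,0,0,0,-1]]]' 
python3 - <<'E'
from h import *
plan((.4522,.1695),.10,24-90,"above 2")
E
```

```text
t: 16.65
tool_pos: [0.6217, 0.0571, 0.1009]
tool_rot: [0.066, 1.566, -0.069]
contact_force: [-1.0, 0.5, 0.1]
opening: 0.0852
above 2 shift [ 1.000e-04  9.740e-02 -1.785e-01] turn 1.066 |d| 0.203
above 2 shift [ 1.000e-04  9.740e-02 -1.785e-01] turn -2.076 |d| 0.203
   t 16.65 tcp [0.6217 0.0571 0.1009] jaw -4.9 down [ 0.004 -0.002 -1.   ] q [-0.027  0.16   1.723 -0.002  1.255  0.06 ] F [-1.   0.5  0.1] open 0.0852
```

```bash
python3 -m jog '[[[0,0.0974,-0.1785,1.066,-1],[0,0.0974,-0.1785,1.066,-1],[0,0.0974,-0.1785,1.066,-1],[0,0.0974,-0.1785,1.066,-1],[0,0.0974,-0.1785,1.066,-1],[0,0.0974,-0.1785,1.066,-1],[0,0.0974,-0.1785,1.066,-1],[0,0.0974,-0.1785,1.066,-1],[0,0.0974,-0.1785,1.066,-1],[0,0.0974,-0.1785,1.066,-1]]]' 
python3 - <<'E'
from h import *
d=grab("top","t8"); blanks(d,roi=(0,190,640,300)); print("slots");blanks(d,z=.038,roi=(250,140,380,185))
plan((.4522,.1695),.0025,24-90,"down 2")
E
```

```text
t: 17.65
tool_pos: [0.4518, 0.1693, 0.0993]
tool_rot: [0.893, 1.376, -0.894]
contact_force: [0.1, -0.1, 1.1]
opening: 0.085
px [163.3 206.2] cen [0.4995 0.404 ] rect [0.4995 0.4041] yaw 34.5 size 73.0 31.1
slots
px [300.1 156.2] cen [0.623  0.0553] rect [0.623  0.0549] yaw 85.5 size 70.8 27.6
px [329.5 158.5] cen [ 0.6168 -0.0179] rect [ 0.6167 -0.0178] yaw 85.6 size 69.4 27.8
px [360.3 160.3] cen [ 0.6115 -0.095 ] rect [ 0.6113 -0.0947] yaw 86.3 size 68.6 27.8
down 2 shift [ 0.097   0.0001 -0.0003] turn 0.001 |d| 0.097
down 2 shift [ 0.097   0.0001 -0.0003] turn -3.14 |d| 0.097
   t 17.7 tcp [0.452  0.1693 0.0995] jaw -65.9 down [ 0.003 -0.002 -1.   ] q [ 2.050e-01 -1.750e-01  2.059e+00 -2.000e-03  1.256e+00  1.357e+00] F [ 0.4 -0.7 -0. ] open 0.0852
```

View pics/t8.png

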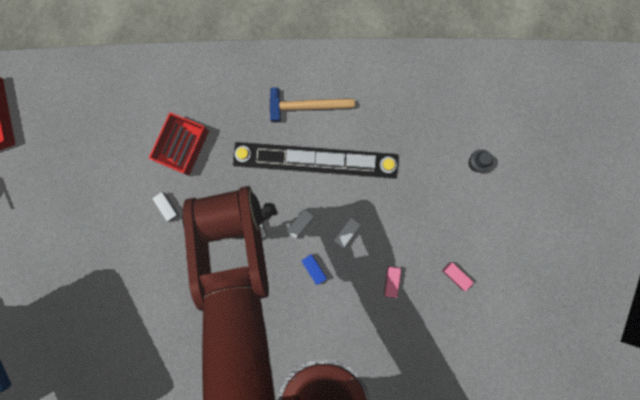

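Slots a, b and c are filled, and c is 1.6 mm short along the row. Grasping the blank below the hand, last seen unmoved at (254,225).

```bash
python3 -m jog '[[[0.04,0,0,0,-1],[0.06,0,0,0,-1],[0.075,0,0,0,-1],[0.088,0,0,0,-1],[0.097,0,0,0,-1],[0.097,0,0,0,-1],[0.097,0,0,0,1],[0.097,0,0,0,1],[0.097,0,0,0,1],[0.097,0,0,0,1],[0.097,0,0,0,1]]]' 
python3 - <<'E'
from h import *
plan(slot('d'),.10,-4.84,"above d")
E
```

```text
t: 18.8
tool_pos: [0.4531, 0.1693, 0.0035]
tool_rot: [0.895, 1.375, -0.893]
contact_force: [0.2, 0.2, 2.2]
opening: 0.0288
above d shift [-0.0957  0.1462  0.1057] turn -1.066 |d| 0.204
above d shift [-0.0957  0.1462  0.1057] turn 2.075 |d| 0.204
   t 18.8 tcp [0.4531 0.1693 0.0035] jaw -65.9 down [ 0.004 -0.001 -1.   ] q [ 0.205 -0.02   2.101 -0.003  1.056  1.357] F [0.2 0.2 2.2] open 0.0288
```

```bash
python3 -m jog '[[[-0.03,0,0,0,1],[-0.07,0,0,0,1],[-0.096,0.1462,0.1057,-1.066,1],[-0.096,0.1462,0.1057,-1.066,1],[-0.096,0.1462,0.1057,-1.066,1],[-0.096,0.1462,0.1057,-1.066,1],[-0.096,0.1462,0.1057,-1.066,1],[-0.096,0.1462,0.1057,-1.066,1],[-0.096,0.1462,0.1057,-1.066,1],[-0.096,0.1462,0.1057,-1.066,1],[-0.096,0.1462,0.1057,-1.066,1],[-0.096,0.1462,0.1057,-1.066,1]]]' 
python3 - <<'E'
from h import *
d=grab("side"); crop(d["color"],200,110,400,260,3,"s9")
plan(slot('d'),.0115,-4.84,"down d")
E
```

```text
t: 20.0
tool_pos: [0.629, 0.1326, 0.1]
tool_rot: [0.067, 1.566, -0.069]
contact_force: [0.2, 1.1, -0.8]
opening: 0.0291
down d shift [ 0.0886  0.0001 -0.0002] turn -0.002 |d| 0.089
down d shift [ 0.0886  0.0001 -0.0002] turn 3.14 |d| 0.089
   t 20.05 tcp [0.6291 0.1326 0.1001] jaw -4.9 down [ 0.004 -0.001 -1.   ] q [ 0.093  0.202  1.677 -0.002  1.259  0.18 ] F [-0.5 -0.4 -1.4] open 0.0288
```

View pics/s9.png

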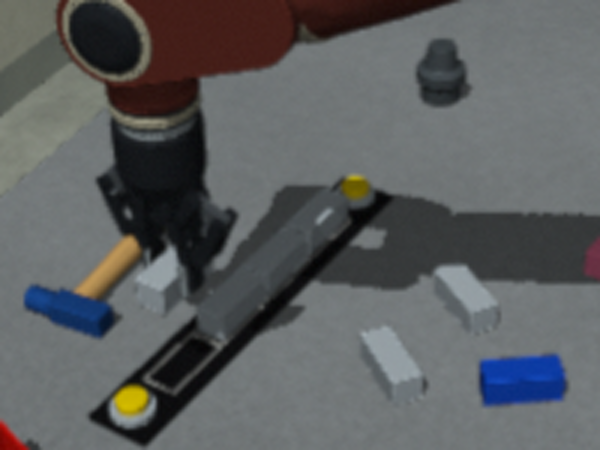

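Held level, with slot d free. The hammer head is about 15 mm clear of the opened fingers, so I'll open only part way here.

```bash
python3 -m jog '[[[0.04,0,-0.0012,0,1],[0.065,0,-0.0012,0,1],[0.077,0,-0.0012,0,1],[0.082,0,-0.0012,0,1],[0.085,0,-0.0012,0,1],[0.087,0,-0.0012,0,1],[0.0886,0,-0.0012,0,1],[0.0898,0,-0.0012,0,1],[0.0898,0,-0.0012,0,1]]]' 
python3 - <<'E'
from h import *
plan(slot('d'),.0115,-4.84,"now")
E
```

```text
t: 20.95
tool_pos: [0.6291, 0.1327, 0.0116]
tool_rot: [0.067, 1.564, -0.068]
contact_force: [-0.5, -0.5, 1.9]
opening: 0.0294
now shift [ 0.0001 -0.0001  0.0001] turn -0.002 |d| 0.0
now shift [ 0.0001 -0.0001  0.0001] turn 3.14 |d| 0.0
   t 20.95 tcp [0.6291 0.1327 0.0116] jaw -4.9 down [ 0.006 -0.001 -1.   ] q [ 0.093  0.311  1.713 -0.002  1.112  0.18 ] F [-0.5 -0.5  1.9] open 0.0294
```

```bash
python3 -m jog '[[[0,0,0,0,0],[0,0,0,0,-0.3],[0,0,0,0,-0.3],[-0.005,0,0,0,-0.3],[-0.03,0,0,0,-0.3],[-0.06,0,0,0,-1],[-0.08,0,0,0,-1],[-0.09,0,0,0,-1],[-0.09,0,0,0,-1],[-0.09,0,0,0,-1]]]' 
python3 - <<'E'
from h import *
plan((.4995,.404),.10,34.4-90,"above 1")
E
```

```text
t: 21.95
tool_pos: [0.628, 0.1327, 0.1006]
tool_rot: [0.067, 1.565, -0.069]
contact_force: [-0.7, 0.3, -0.6]
opening: 0.0852
above 1 shift [-0.0003  0.2592 -0.1513] turn 0.884 |d| 0.3
above 1 shift [-0.0003  0.2592 -0.1513] turn -2.257 |d| 0.3
   t 21.95 tcp [0.628  0.1327 0.1006] jaw -4.9 down [ 0.005 -0.001 -1.   ] q [ 0.093  0.198  1.68  -0.002  1.259  0.18 ] F [-0.7  0.3 -0.6] open 0.0852
```

```bash
python3 -m jog '[[[0,0.2592,-0.1513,0.884,-1],[0,0.2592,-0.1513,0.884,-1],[0,0.2592,-0.1513,0.884,-1],[0,0.2592,-0.1513,0.884,-1],[0,0.2592,-0.1513,0.884,-1],[0,0.2592,-0.1513,0.884,-1],[0,0.2592,-0.1513,0.884,-1],[0,0.2592,-0.1513,0.884,-1],[0,0.2592,-0.1513,0.884,-1],[0,0.2592,-0.1513,0.884,-1],[0,0.2592,-0.1513,0.884,-1]]]' 
python3 - <<'E'
from h import *
d=grab("top","t10"); blanks(d,roi=(0,190,640,300)); print("slots");blanks(d,z=.038,roi=(250,140,380,185))
plan((.4995,.404),.0025,34.4-90,"down 1")
E
```

```text
t: 23.05
tool_pos: [0.5001, 0.4027, 0.0993]
tool_rot: [0.757, 1.43, -0.757]
contact_force: [-0.3, 0.2, -0.9]
opening: 0.0857
px [163.3 207.4] cen [0.4995 0.4052] rect [0.496  0.4014] yaw 34.9 size 63.2 30.4
px [346.4 232.2] cen [ 0.4328 -0.059 ] rect [ 0.4328 -0.0589] yaw -37.0 size 70.9 29.3
slots
px [270.2 153.9] cen [0.6295 0.1306] rect [0.6295 0.1304] yaw 84.1 size 69.5 27.7
px [300.3 156.1] cen [0.6229 0.0548] rect [0.6229 0.0546] yaw 86.2 size 69.4 27.4
px [329.5 158.5] cen [ 0.6168 -0.0179] rect [ 0.6168 -0.0179] yaw 85.4 size 69.6 27.2
px [360.4 160.3] cen [ 0.6115 -0.0951] rect [ 0.6115 -0.0951] yaw 86.6 size 67.8 27.2
down 1 shift [ 0.0969 -0.0002 -0.0017] turn -0.001 |d| 0.097
down 1 shift [ 0.0969 -0.0002 -0.0017] turn 3.14 |d| 0.097
   t 23.1 tcp [0.5002 0.4029 0.0994] jaw -55.7 down [ 0.005 -0.002 -1.   ] q [ 0.564  0.202  1.678 -0.004  1.259  1.537] F [ 0.2 -0.1  0.4] open 0.0855
```

View pics/t10.png

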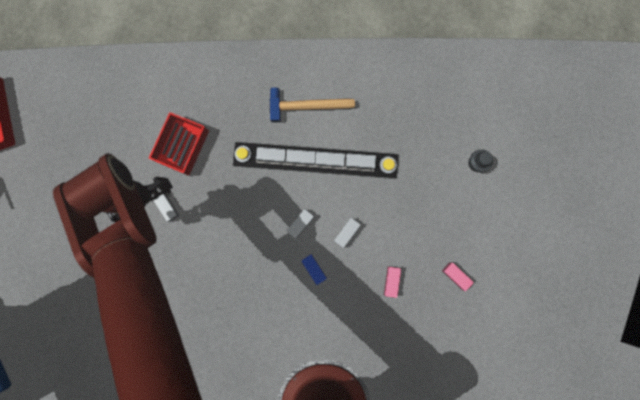

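```bash
python3 - <<'E'
from h import *
im=cv2.imread("pics/t10.png")[:,:,::-1]; crop(im,230,138,405,182,4.5,"p10")
E
```

```text
(no output)
```

View pics/p10.png

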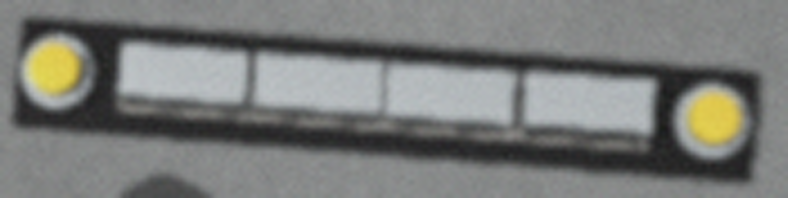

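Bottom course complete: all four blanks sit within about 2 mm, with visible, roughly even joints. Grasping blank1 for slot e.

```bash
python3 -m jog '[[[0.04,0,-0.0014,0,-1],[0.06,0,-0.0014,0,-1],[0.075,0,-0.0014,0,-1],[0.088,0,-0.0014,0,-1],[0.097,0,-0.0014,0,-1],[0.097,0,-0.0014,0,-1],[0.097,0,-0.0014,0,1],[0.097,0,-0.0014,0,1],[0.097,0,-0.0014,0,1],[0.097,0,-0.0014,0,1],[0.097,0,-0.0014,0,1]]]' 
python3 - <<'E'
from h import *
plan(slot('g'),.13,-4.84,"above g")
E
```

```text
t: 24.2
tool_pos: [0.5005, 0.4043, 0.0035]
tool_rot: [0.759, 1.429, -0.755]
contact_force: [-0.2, 0.5, 1.9]
opening: 0.029
above g shift [-0.1255 -0.0703  0.327 ] turn -0.887 |d| 0.357
above g shift [-0.1255 -0.0703  0.327 ] turn 2.254 |d| 0.357
   t 24.2 tcp [0.5005 0.4043 0.0035] jaw -55.7 down [ 0.006 -0.001 -1.   ] q [ 0.566  0.324  1.712 -0.004  1.101  1.539] F [-0.2  0.5  1.9] open 0.029
```

```bash
python3 -m jog '[[[-0.03,0,0,0,1],[-0.07,0,0,0,1],[-0.11,0,0,0,1],[-0.125,-0.0703,0.327,-0.887,1],[-0.125,-0.0703,0.327,-0.887,1],[-0.125,-0.0703,0.327,-0.887,1],[-0.125,-0.0703,0.327,-0.887,1],[-0.125,-0.0703,0.327,-0.887,1],[-0.125,-0.0703,0.327,-0.887,1],[-0.125,-0.0703,0.327,-0.887,1],[-0.125,-0.0703,0.327,-0.887,1],[-0.125,-0.0703,0.327,-0.887,1]]]' 
python3 - <<'E'
from h import *
d=grab("side"); crop(d["color"],200,110,400,260,3,"s11")
plan(slot('g'),.0415,-4.84,"down g")
E
```

```text
t: 25.4
tool_pos: [0.6258, 0.0936, 0.1287]
tool_rot: [0.069, 1.565, -0.069]
contact_force: [-0.1, 0.5, -2.0]
opening: 0.0288
down g shift [0.087  0.     0.0003] turn -0.001 |d| 0.087
down g shift [0.087  0.     0.0003] turn 3.14 |d| 0.087
   t 25.45 tcp [0.6253 0.0947 0.1285] jaw -4.9 down [ 0.004 -0.    -1.   ] q [ 0.033  0.149  1.686 -0.     1.302  0.119] F [-0.1  0.9 -1.8] open 0.029
```

View pics/s11.png

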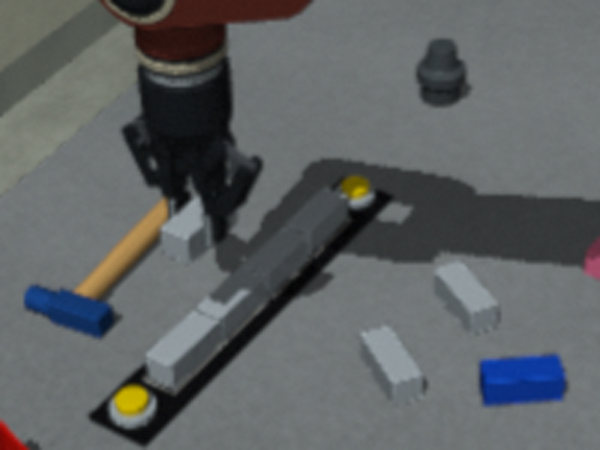

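```bash
python3 -m jog '[[[0.04,0.0008,-0.0006,0,1],[0.065,0.0008,-0.0006,0,1],[0.076,0.0008,-0.0006,0,1],[0.081,0.0008,-0.0006,0,1],[0.084,0.0008,-0.0006,0,1],[0.086,0.0008,-0.0006,0,1],[0.0872,0.0008,-0.0006,0,1],[0.0882,0.0008,-0.0006,0,1],[0.0882,0.0008,-0.0006,0,1]]]' 
python3 - <<'E'
from h import *
plan(slot('g'),.0415,-4.84,"now")
E
```

```text
t: 26.35
tool_pos: [0.6261, 0.0956, 0.0416]
tool_rot: [0.068, 1.564, -0.067]
contact_force: [-0.4, -0.1, 1.1]
opening: 0.0293
now shift [ 0.0001 -0.0009  0.    ] turn -0.001 |d| 0.001
now shift [ 0.0001 -0.0009  0.    ] turn 3.14 |d| 0.001
   t 26.35 tcp [0.6261 0.0956 0.0416] jaw -4.9 down [ 0.006  0.    -1.   ] q [ 0.034  0.25   1.729 -0.     1.156  0.12 ] F [-0.4 -0.1  1.1] open 0.0293
```

```bash
python3 -m jog '[[[0,0,0,0,-0.2],[0,0,0,0,-1],[0,0,0,0,-1],[-0.005,0,0,0,-1],[-0.03,0,0,0,-1],[-0.06,0,0,0,-1],[-0.08,0,0,0,-1],[-0.09,0,0,0,-1],[-0.09,0,0,0,-1],[-0.09,0,0,0,-1]]]' 
python3 - <<'E'
from h import *
plan((.4551,.058),.10,-39.6+90,"above 3")
E
```

```text
t: 27.35
tool_pos: [0.6249, 0.0956, 0.1306]
tool_rot: [0.068, 1.565, -0.067]
contact_force: [0.3, -0.2, -0.2]
opening: 0.0857
above 3 shift [ 0.0298 -0.052  -0.1661] turn -0.965 |d| 0.177
above 3 shift [ 0.0298 -0.052  -0.1661] turn 2.176 |d| 0.177
   t 27.35 tcp [0.6249 0.0956 0.1306] jaw -4.9 down [ 0.005  0.    -1.   ] q [ 0.034  0.146  1.686 -0.     1.305  0.12 ] F [ 0.3 -0.2 -0.2] open 0.0857
```

```bash
python3 -m jog '[[[0,-0.052,-0.1661,-0.965,-1],[0.02,-0.052,-0.1661,-0.965,-1],[0.0298,-0.052,-0.1661,-0.965,-1],[0.0298,-0.052,-0.1661,-0.965,-1],[0.0298,-0.052,-0.1661,-0.965,-1],[0.0298,-0.052,-0.1661,-0.965,-1],[0.0298,-0.052,-0.1661,-0.965,-1],[0.0298,-0.052,-0.1661,-0.965,-1],[0.0298,-0.052,-0.1661,-0.965,-1],[0.0298,-0.052,-0.1661,-0.965,-1]]]' 
python3 - <<'E'
from h import *
d=grab("top"); crop(d["color"],220,130,420,280,3,"t12"); blanks(d,roi=(200,190,640,300)); print("slots");blanks(d,z=.068,roi=(240,140,380,185))
d=grab("side"); crop(d["color"],200,110,400,260,3,"s12")
plan((.4551,.058),.0025,-39.6+90,"down 3")
E
```

```text
t: 28.35
tool_pos: [0.4547, 0.058, 0.0993]
tool_rot: [-0.687, 1.457, 0.684]
contact_force: [0.4, 0.7, -0.8]
opening: 0.0853
slots
px [277.2 153. ] cen [0.6257 0.109 ] rect [0.6263 0.1094] yaw -90.0 size 101.3 30.5
px [329.5 158.5] cen [ 0.6111 -0.0178] rect [ 0.611  -0.0178] yaw 85.4 size 67.7 26.5
px [360.4 160.3] cen [ 0.6059 -0.0931] rect [ 0.6057 -0.0932] yaw 86.6 size 66.6 27.0
down 3 shift [ 0.0972  0.0002 -0.0002] turn -0.001 |d| 0.097
down 3 shift [ 0.0972  0.0002 -0.0002] turn 3.141 |d| 0.097
   t 28.45 tcp [0.455  0.058  0.0997] jaw 50.3 down [ 0.004  0.    -1.   ] q [-0.036 -0.243  2.115  0.     1.265 -0.914] F [-1.1 -0.5  0.6] open 0.0852
```

View pics/t12.png

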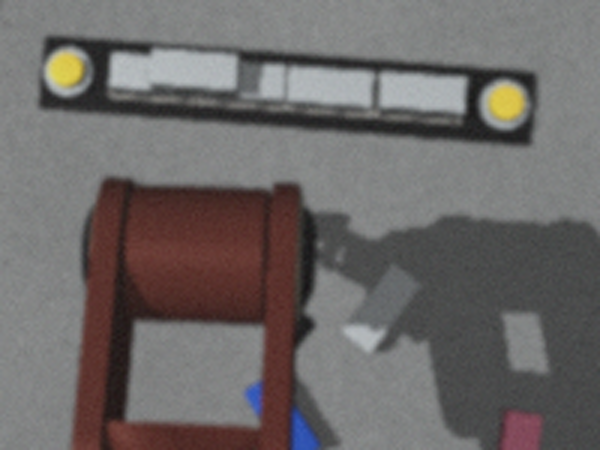

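View pics/s12.png

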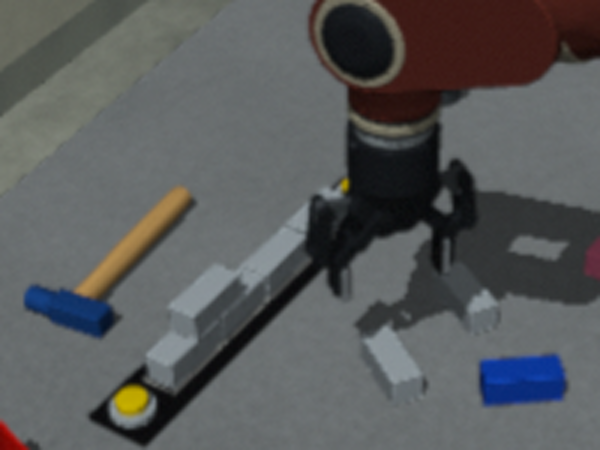

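The second-course blank sits over the joint c–d, and blank3 at side crop (393,365) is unmoved, directly under the hand. Grasping it.

```bash
python3 -m jog '[[[0.04,0,0,0,-1],[0.06,0,0,0,-1],[0.075,0,0,0,-1],[0.088,0,0,0,-1],[0.097,0,0,0,-1],[0.097,0,0,0,-1],[0.097,0,0,0,1],[0.097,0,0,0,1],[0.097,0,0,0,1],[0.097,0,0,0,1],[0.097,0,0,0,1]]]' 
python3 - <<'E'
from h import *
plan(slot('f'),.13,-4.84,"above f")
E
```

```text
t: 29.55
tool_pos: [0.4562, 0.058, 0.0035]
tool_rot: [-0.688, 1.454, 0.683]
contact_force: [-0.3, 0.7, 1.7]
opening: 0.0291
above f shift [-0.1255 -0.1513  0.0747] turn 0.963 |d| 0.21
above f shift [-0.1255 -0.1513  0.0747] turn -2.178 |d| 0.21
   t 29.55 tcp [0.4562 0.058  0.0035] jaw 50.3 down [ 0.006 -0.    -1.   ] q [-0.036 -0.081  2.159  0.     1.057 -0.914] F [-0.3  0.7  1.7] open 0.0291
```

```bash
python3 -m jog '[[[-0.03,0,0,0,1],[-0.07,0,0,0,1],[-0.11,0,0,0.1,1],[-0.126,-0.1513,0.0747,0.963,1],[-0.126,-0.1513,0.0747,0.963,1],[-0.126,-0.1513,0.0747,0.963,1],[-0.126,-0.1513,0.0747,0.963,1],[-0.126,-0.1513,0.0747,0.963,1],[-0.126,-0.1513,0.0747,0.963,1],[-0.126,-0.1513,0.0747,0.963,1],[-0.126,-0.1513,0.0747,0.963,1],[-0.126,-0.1513,0.0747,0.963,1]]]' 
python3 - <<'E'
from h import *
d=grab("side"); crop(d["color"],200,110,400,260,3,"s13")
plan(slot('f'),.0415,-4.84,"down f")
E
```

```text
t: 30.75
tool_pos: [0.6192, 0.019, 0.1302]
tool_rot: [0.065, 1.564, -0.065]
contact_force: [0.4, 0.3, -2.0]
opening: 0.0293
down f shift [ 0.0888 -0.0001 -0.0002] turn 0.001 |d| 0.089
down f shift [ 0.0888 -0.0001 -0.0002] turn -3.14 |d| 0.089
   t 30.8 tcp [0.6193 0.019  0.1303] jaw -4.8 down [ 0.006  0.    -1.   ] q [-9.000e-02  1.170e-01  1.718e+00  1.000e-03  1.301e+00 -7.000e-03] F [-0.1  0.2 -1.5] open 0.029
```

View pics/s13.png

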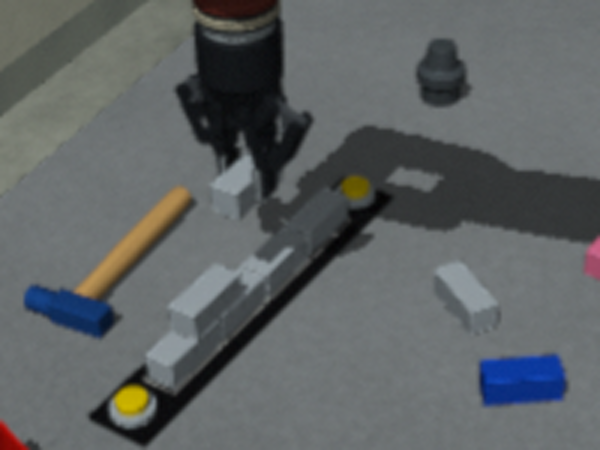

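```bash
python3 - <<'E'
from h import *
d=grab("top","t13"); crop(d["color"],235,135,315,175,9,"t13")
for px in ([270,151.5],[299.3,153.5]): print(cast(d,px,.068).round(4))
print(slot('g'),slot('g')-.036*U,slot('g')+.036*U)
E
```

```text
[[0.6294 0.1272 0.068 ]]
[[0.6237 0.0553 0.068 ]]
[0.62601239 0.094729  ] [0.62297494 0.05885737] [0.62904983 0.13060063]
```

View pics/t13.png

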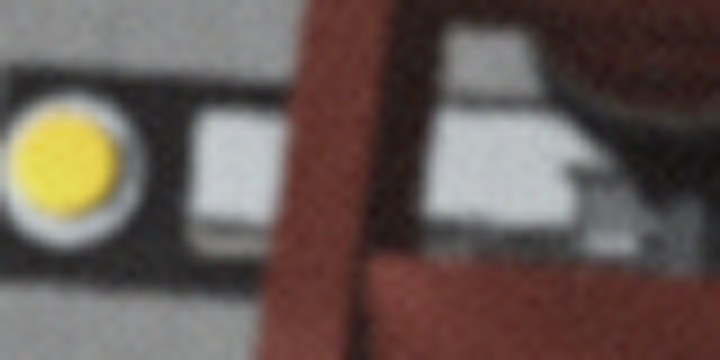

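g sits about 2 mm short along the row, so I'll shift f 2.5 mm the same way to keep the gap. Lowering slowly, watching for early contact.

```bash
python3 -m jog '[[[0.03,-0.0025,-0.001,0,1],[0.05,-0.0025,-0.001,0,1],[0.06,-0.0025,-0.001,0,1],[0.065,-0.0025,-0.001,0,1],[0.07,-0.0025,-0.001,0,1],[0.075,-0.0025,-0.001,0,1],[0.078,-0.0025,-0.001,0,1],[0.078,-0.0025,-0.001,0,1]]]' 
python3 - <<'E'
from h import *
plan(slot('f')-.0025*U,.0415,-4.84,"now")
d=grab("side","s14"); crop(d["color"],245,150,345,230,7,"s14")
E
```

```text
t: 31.65
tool_pos: [0.6186, 0.0166, 0.0524]
tool_rot: [0.066, 1.564, -0.065]
contact_force: [-0.5, 0.2, -1.8]
opening: 0.0289
now shift [ 0.0109 -0.0001  0.0007] turn 0.001 |d| 0.011
now shift [ 0.0109 -0.0001  0.0007] turn -3.14 |d| 0.011
   t 31.65 tcp [0.6186 0.0166 0.0524] jaw -4.8 down [ 0.006  0.    -1.   ] q [-9.400e-02  2.050e-01  1.761e+00  1.000e-03  1.169e+00 -1.100e-02] F [-0.5  0.2 -1.8] open 0.0289
```

View pics/s14.png

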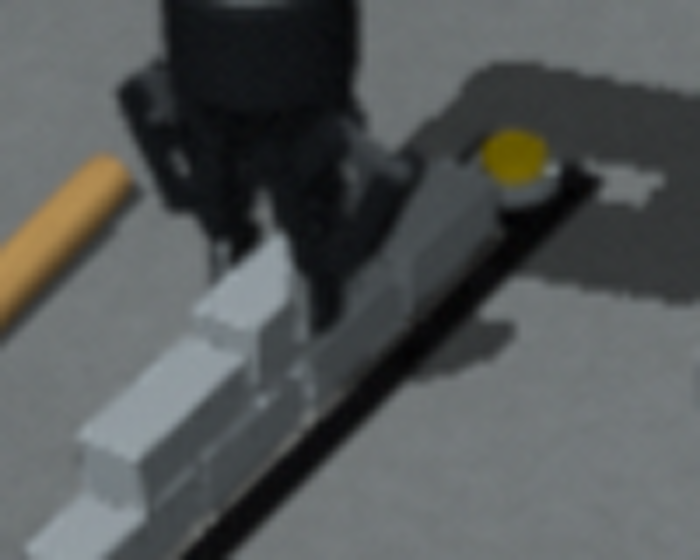

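```bash
python3 -m jog '[[[0.003,0,0,0,1],[0.006,0,0,0,1],[0.009,0,0,0,1],[0.011,0,0,0,1],[0.012,0,0,0,1],[0.0125,0,0,0,1],[0.0125,0,0,0,1]]]' 
python3 - <<'E'
from h import *
plan(slot('f')-.0025*U,.0415,-4.84,"now")
E
```

```text
t: 32.4
tool_pos: [0.6193, 0.0166, 0.0416]
tool_rot: [0.065, 1.563, -0.065]
contact_force: [-2.9, 0.4, 6.2]
opening: 0.029
now shift [ 0.0001 -0.0001  0.0001] turn 0.001 |d| 0.0
now shift [ 0.0001 -0.0001  0.0001] turn -3.14 |d| 0.0
   t 32.4 tcp [0.6193 0.0166 0.0416] jaw -4.8 down [ 0.006 -0.    -1.   ] q [-0.093  0.221  1.764  0.     1.15  -0.01 ] F [-2.9  0.4  6.2] open 0.029
```

Seated at the exact height. Releasing.

```bash
python3 -m jog '[[[0,0,0,0,-0.2],[0,0,0,0,-1],[0,0,0,0,-1],[-0.005,0,0,0,-1],[-0.03,0,0,0,-1],[-0.06,0,0,0,-1],[-0.08,0,0,0,-1],[-0.09,0,0,0,-1],[-0.09,0,0,0,-1],[-0.09,0,0,0,-1]]]' 
python3 - <<'E'
from h import *
plan((.4328,-.059),.10,-36.8+90,"above 4")
d=grab("side","s15"); crop(d["color"],200,110,400,260,4,"s15")
E
```

```text
t: 33.4
tool_pos: [0.6181, 0.0167, 0.1306]
tool_rot: [0.065, 1.565, -0.065]
contact_force: [-0.3, 0.3, 0.1]
opening: 0.0855
above 4 shift [ 0.0296 -0.0908 -0.1786] turn -1.012 |d| 0.203
above 4 shift [ 0.0296 -0.0908 -0.1786] turn 2.13 |d| 0.203
   t 33.4 tcp [0.6181 0.0167 0.1306] jaw -4.8 down [ 0.005 -0.    -1.   ] q [-0.093  0.114  1.72   0.     1.302 -0.01 ] F [-0.3  0.3  0.1] open 0.0855
```

View pics/s15.png

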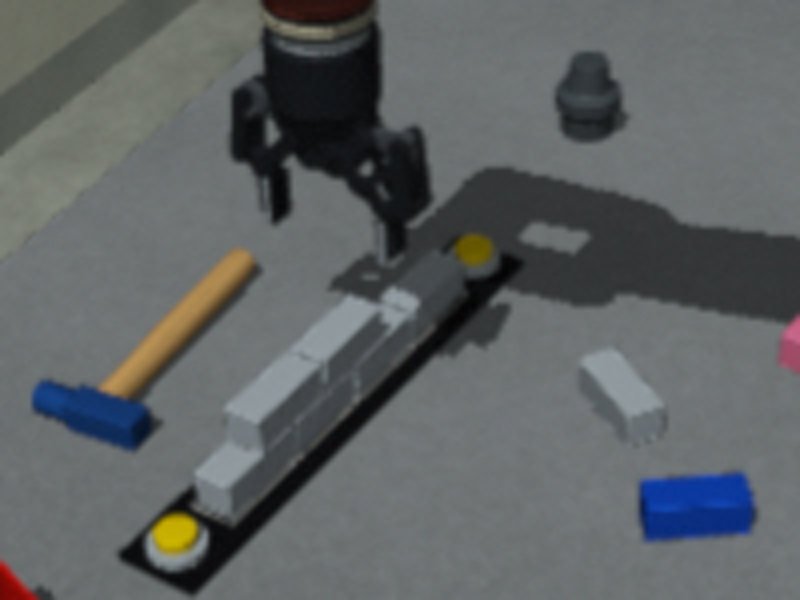

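f and g sit flush with a joint between them. The last blank on the bench is at side crop (622,395). Going for it.

```bash
python3 -m jog '[[[0,-0.0908,-0.1786,-1.012,-1],[0.01,-0.0908,-0.1786,-1.012,-1],[0.0296,-0.0908,-0.1786,-1.012,-1],[0.0296,-0.0908,-0.1786,-1.012,-1],[0.0296,-0.0908,-0.1786,-1.012,-1],[0.0296,-0.0908,-0.1786,-1.012,-1],[0.0296,-0.0908,-0.1786,-1.012,-1],[0.0296,-0.0908,-0.1786,-1.012,-1],[0.0296,-0.0908,-0.1786,-1.012,-1],[0.0296,-0.0908,-0.1786,-1.012,-1]]]' 
python3 - <<'E'
from h import *
d=grab("top"); crop(d["color"],220,130,420,280,4,"t16")
print("pal z.068"); blanks(d,z=.068,roi=(240,140,400,185))
d=grab("side"); crop(d["color"],200,110,400,260,3,"s16")
plan((.4328,-.059),.0025,-36.8+90,"down 4")
E
```

```text
t: 34.45
tool_pos: [0.432, -0.0588, 0.099]
tool_rot: [-0.724, 1.444, 0.722]
contact_force: [0.2, -0.2, 0.4]
opening: 0.0853
pal z.068
px [277.2 152.9] cen [0.6257 0.109 ] rect [0.6261 0.1094] yaw 89.5 size 101.3 30.5
px [315. 155.] cen [0.6197 0.0176] rect [0.6199 0.0173] yaw 86.3 size 69.7 27.7
px [360.3 160.3] cen [ 0.6059 -0.0929] rect [ 0.6059 -0.0929] yaw 86.4 size 66.1 26.4
down 4 shift [ 0.0968 -0.0003  0.    ] turn -0.001 |d| 0.097
down 4 shift [ 0.0968 -0.0003  0.    ] turn 3.141 |d| 0.097
   t 34.55 tcp [ 0.4322 -0.0588  0.0993] jaw 53.2 down [ 0.003  0.    -1.   ] q [-3.070e-01 -3.060e-01  2.166e+00  1.000e-03  1.278e+00 -1.235e+00] F [-0.4 -1.1  0.2] open 0.0855
```

View pics/t16.png

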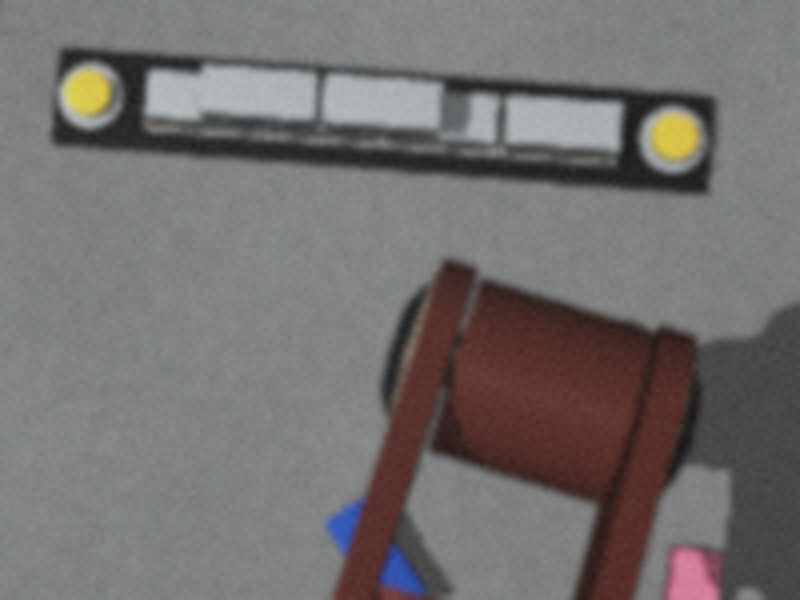

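View pics/s16.png

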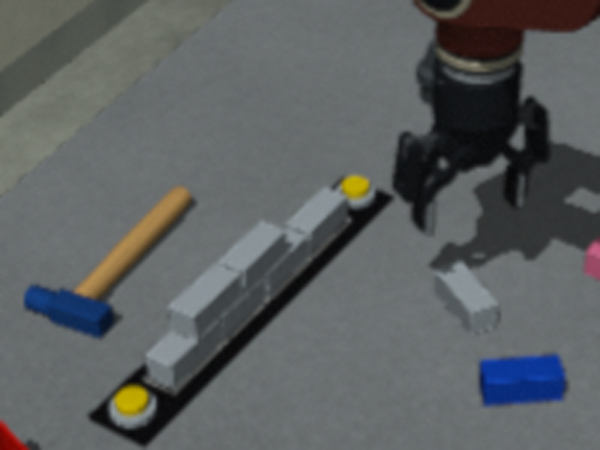

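f measures (0.6197, 0.0176), 1.4 mm from ideal. Blank4 at side crop (468,297) is unmoved. Grasping.

```bash
python3 -m jog '[[[0.04,0,0,0,-1],[0.06,0,0,0,-1],[0.075,0,0,0,-1],[0.088,0,0,0,-1],[0.097,0,0,0,-1],[0.097,0,0,0,-1],[0.097,0,0,0,1],[0.097,0,0,0,1],[0.097,0,0,0,1],[0.097,0,0,0,1],[0.097,0,0,0,1]]]' 
python3 - <<'E'
from h import *
plan(slot('e'),.13,-4.84,"above e")
E
```

```text
t: 35.65
tool_pos: [0.4334, -0.0591, 0.0032]
tool_rot: [-0.726, 1.442, 0.721]
contact_force: [-0.4, 0.0, 3.9]
opening: 0.0288
above e shift [-0.1259 -0.1431  0.11  ] turn 1.012 |d| 0.22
above e shift [-0.1259 -0.1431  0.11  ] turn -2.129 |d| 0.22
   t 35.65 tcp [ 0.4334 -0.0591  0.0032] jaw 53.2 down [ 0.005 -0.    -1.   ] q [-3.070e-01 -1.380e-01  2.212e+00  1.000e-03  1.063e+00 -1.235e+00] F [-0.4  0.   3.9] open 0.0288
```

```bash
python3 -m jog '[[[-0.03,0,0,0,1],[-0.07,0,0,0,1],[-0.11,0,0,0.1,1],[-0.126,-0.1431,0.11,1.012,1],[-0.126,-0.1431,0.11,1.012,1],[-0.126,-0.1431,0.11,1.012,1],[-0.126,-0.1431,0.11,1.012,1],[-0.126,-0.1431,0.11,1.012,1],[-0.126,-0.1431,0.11,1.012,1],[-0.126,-0.1431,0.11,1.012,1],[-0.126,-0.1431,0.11,1.012,1],[-0.126,-0.1431,0.11,1.012,1]]]' 
python3 - <<'E'
from h import *
d=grab("side"); crop(d["color"],200,110,400,260,3,"s17")
plan(slot('e'),.0412,-4.84,"down e")
E
```

```text
t: 36.85
tool_pos: [0.6128, -0.0567, 0.1297]
tool_rot: [0.064, 1.565, -0.064]
contact_force: [0.2, -0.0, -3.3]
opening: 0.029
down e shift [ 0.0887  0.0001 -0.0001] turn 0.002 |d| 0.089
down e shift [ 0.0887  0.0001 -0.0001] turn -3.14 |d| 0.089
   t 36.9 tcp [ 0.6129 -0.0568  0.1299] jaw -4.7 down [ 0.005 -0.    -1.   ] q [-2.140e-01  1.090e-01  1.728e+00  1.000e-03  1.300e+00 -1.310e-01] F [ 0.1 -0.  -2. ] open 0.0292
```

View pics/s17.png

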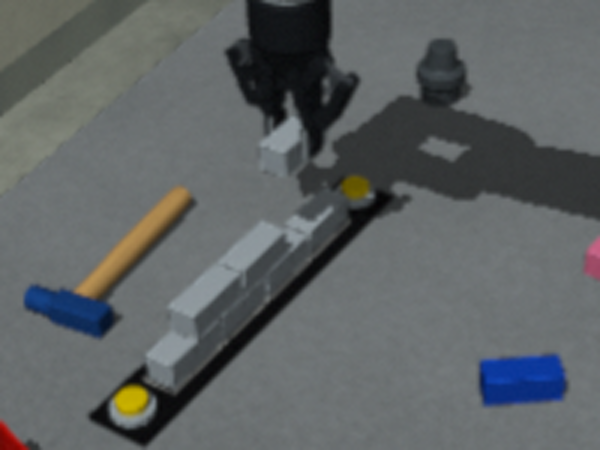

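```bash
python3 -m jog '[[[0.035,-0.001,-0.001,0,1],[0.055,-0.001,-0.001,0,1],[0.065,-0.001,-0.001,0,1],[0.07,-0.001,-0.001,0,1],[0.075,-0.001,-0.001,0,1],[0.08,-0.001,-0.001,0,1],[0.084,-0.001,-0.001,0,1],[0.087,-0.001,-0.001,0,1],[0.089,-0.001,-0.001,0,1],[0.0899,-0.001,-0.001,0,1],[0.0899,-0.001,-0.001,0,1]]]' 
python3 - <<'E'
from h import *
plan(slot('e'),.0412,-4.84,"now")
E
```

```text
t: 38.0
tool_pos: [0.6127, -0.0577, 0.0412]
tool_rot: [0.064, 1.564, -0.065]
contact_force: [-2.9, 0.8, 5.0]
opening: 0.0288
now shift [0.     0.001  0.0004] turn 0.002 |d| 0.001
now shift [0.     0.001  0.0004] turn -3.14 |d| 0.001
   t 38.0 tcp [ 0.6127 -0.0577  0.0412] jaw -4.7 down [ 0.005 -0.001 -1.   ] q [-2.150e-01  2.130e-01  1.774e+00  1.000e-03  1.149e+00 -1.330e-01] F [-2.9  0.8  5. ] open 0.0288
```

Seated at the right height. Releasing, lifting and moving aside to look everything over.

```bash
python3 -m jog '[[[0,0,0,0,-0.2],[0,0,0,0,-1],[0,0,0,0,-1],[-0.005,0,0,0,-1],[-0.03,0,0,0,-1],[-0.06,0,0,0,-1],[-0.09,-0.03,-0.02,0,-1],[-0.1,-0.2,-0.15,0,-1],[-0.1,-0.2,-0.15,0,-1],[-0.1,-0.2,-0.15,0,-1],[-0.1,-0.2,-0.15,0,1],[-0.1,-0.2,-0.15,0,1]]]' 
python3 - <<'E'
from h import *
d=grab("top","t18"); crop(d["color"],220,130,420,190,4,"c18")
print("pal z.068"); blanks(d,z=.068,roi=(240,140,400,185))
im=d["color"];hsv=cv2.cvtColor(im,cv2.COLOR_RGB2HSV)
m=((hsv[...,1]>120)&(abs(hsv[...,0].astype(int)-26)<8)&(hsv[...,2]>130)).astype(np.uint8);m[:,:220]=0;m[:,410:]=0;m[:140]=0;m[180:]=0
n,l,s,c=cv2.connectedComponentsWithStats(m)
for i in range(1,n):
    if s[i,4]>30: print("cap",c[i],cast(d,c[i],0.0265))
d=grab("side","s18"); 
plan(slot('L'),.10,-4.84,"above L")
E
```

```text
t: 39.2
tool_pos: [0.4439, -0.2473, 0.1411]
tool_rot: [0.066, 1.564, -0.069]
contact_force: [0.8, 0.2, -0.3]
opening: 0.059
pal z.068
px [277.3 153. ] cen [0.6257 0.1089] rect [0.626  0.1094] yaw -90.0 size 101.3 29.8
px [315.1 155. ] cen [0.6197 0.0173] rect [0.6198 0.0171] yaw 85.5 size 69.5 27.3
px [345.6 157.5] cen [ 0.613  -0.0578] rect [ 0.6131 -0.0579] yaw 85.5 size 69.5 27.1
cap [242.09302326 152.88372093] [[0.6351754  0.20410913 0.0265    ]]
cap [388.20652174 163.98913043] [[ 0.60378125 -0.16616423  0.0265    ]]
above L shift [0.0419 0.0921 0.1508] turn -0.002 |d| 0.182
above L shift [0.0419 0.0921 0.1508] turn 3.14 |d| 0.182
   t 39.3 tcp [ 0.4454 -0.2461  0.141 ] jaw -4.9 down [ 0.006 -0.001 -1.   ] q [-0.653 -0.16   1.972  0.003  1.324 -0.567] F [ 0.9  0.2 -0.7] open 0.044
```

View pics/t18.png

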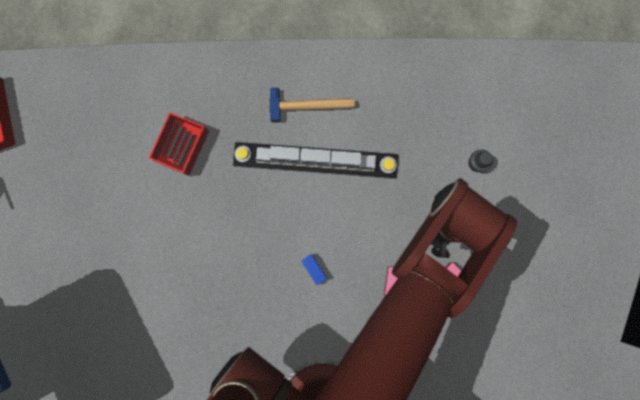

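View pics/c18.png

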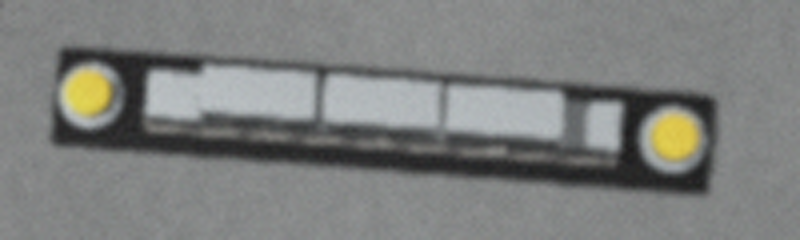

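View pics/s18.png

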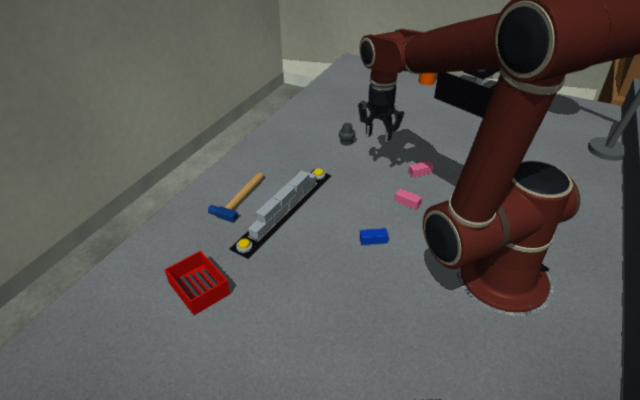

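All seven blanks are stacked: four below, then g, f and e above with open joints. The bench holds only the blue and pink look-alikes, with no eighth blank in either view. Now the caps, with the fingers shut. First, above the -x cap at (388,164).

```bash
python3 -m jog '[[[0,0.0921,0.1508,0,1],[0.03,0.0921,0.1508,0,1],[0.0419,0.0921,0.1508,0,1],[0.0419,0.0921,0.1508,0,1],[0.0419,0.0921,0.1508,0,1],[0.0419,0.0921,0.1508,0,1],[0.0419,0.0921,0.1508,0,1],[0.0419,0.0921,0.1508,0,1]]]' 
python3 - <<'E'
from h import *
plan((.6038,-.1667),.0175,-4.84,"press L")
E
```

```text
t: 40.1
tool_pos: [0.6036, -0.1677, 0.1009]
tool_rot: [0.067, 1.562, -0.069]
contact_force: [0.7, -0.1, 0.1]
opening: -0.0001
press L shift [ 0.0834  0.001  -0.0005] turn -0.002 |d| 0.083
press L shift [ 0.0834  0.001  -0.0005] turn 3.139 |d| 0.083
   t 40.1 tcp [ 0.6036 -0.1677  0.1009] jaw -5.0 down [ 0.008 -0.002 -1.   ] q [-3.900e-01  1.620e-01  1.721e+00  1.000e-03  1.251e+00 -3.040e-01] F [ 0.7 -0.1  0.1] open -0.0001
```

```bash
python3 -m jog '[[[0.04,0.001,-0.001,0,1],[0.06,0.001,-0.001,0,1],[0.068,0.001,-0.001,0,1],[0.072,0.001,-0.001,0,1],[0.075,0.001,-0.001,0,1],[0.078,0.001,-0.001,0,1],[0.081,0.001,-0.001,0,1],[0.083,0.001,-0.001,0,1],[0.084,0.001,-0.001,0,1],[0.084,0.001,-0.001,0,1]]]' 
python3 - <<'E'
from h import *
plan((.6038,-.1667),.0175,-4.84,"press L")
E
```

```text
t: 41.1
tool_pos: [0.6044, -0.1674, 0.0189]
tool_rot: [0.066, 1.56, -0.07]
contact_force: [-2.8, -0.3, 6.0]
opening: -0.0
press L shift [ 0.0014  0.0006 -0.0007] turn -0.002 |d| 0.002
press L shift [ 0.0014  0.0006 -0.0007] turn 3.14 |d| 0.002
   t 41.1 tcp [ 0.6044 -0.1674  0.0189] jaw -5.0 down [ 0.01  -0.003 -1.   ] q [-3.890e-01  2.660e-01  1.754e+00  1.000e-03  1.112e+00 -3.030e-01] F [-2.8 -0.3  6. ] open -0.0
```

6 N is the cap's resistance, and it's about 1 mm from home. Pushing on to the stop.

```bash
python3 -m jog '[[[0.001,0,0,0,1],[0.002,0,0,0,1],[0.003,0,0,0,1],[0.003,0,0,0,1]]]' 
python3 -m jog '[[[0.001,0,0,0,1],[0.002,0,0,0,1],[0.003,0,0,0,1],[0.003,0,0,0,1]]]' 
```

```text
t: 41.5
tool_pos: [0.6054, -0.1678, 0.018]
tool_rot: [0.065, 1.559, -0.07]
contact_force: [-2.6, 0.9, 10.2]
opening: -0.0003
t: 41.9
tool_pos: [0.606, -0.168, 0.0179]
tool_rot: [0.065, 1.559, -0.07]
contact_force: [-7.7, 2.7, 16.6]
opening: 0.0002
```

```bash
python3 -m jog '[[[0.002,0,-0.002,0,1],[0.004,0,-0.002,0,1],[0.004,0,-0.002,0,1]]]' 
python3 -m jog '[[[-0.02,0,0,0,1],[-0.06,0,0,0,1],[-0.1,0,0,0,1],[-0.11,0,0,0,1],[-0.11,0,0,0,1],[-0.11,0,0,0,1]]]' 
python3 - <<'E'
from h import *
plan((.6353,.2047),.13,-4.84,"above R")
d=grab("side","s19"); crop(d["color"],280,140,360,200,8,"s19")
E
```

```text
t: 42.2
tool_pos: [0.6059, -0.168, 0.0179]
tool_rot: [0.065, 1.556, -0.07]
contact_force: [-6.5, 3.4, 18.9]
opening: 0.0
t: 42.8
tool_pos: [0.6036, -0.1672, 0.1262]
tool_rot: [0.065, 1.558, -0.07]
contact_force: [0.2, -0.3, -0.4]
opening: -0.0002
above R shift [-0.0046  0.3732 -0.0004] turn -0.002 |d| 0.373
above R shift [-0.0046  0.3732 -0.0004] turn 3.14 |d| 0.373
   t 42.8 tcp [ 0.6036 -0.1672  0.1262] jaw -4.9 down [ 0.011 -0.003 -1.   ] q [-3.900e-01  1.330e-01  1.708e+00  1.000e-03  1.289e+00 -3.040e-01] F [ 0.2 -0.3 -0.4] open -0.0002
```

View pics/s19.png

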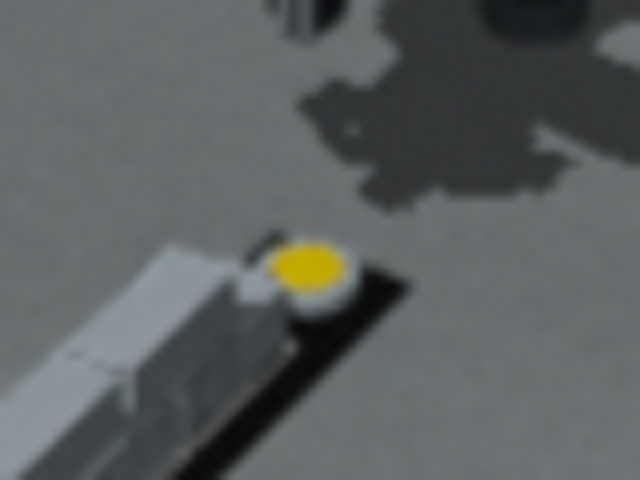

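The -x cap is flat in its collar, with the force rising to 19 N at z = 17.9 mm, so it is home. Crossing above the stack to the +x cap.

```bash
python3 -m jog '[[[-0.01,0.3732,-0.0004,0,1],[-0.01,0.3732,-0.0004,0,1],[-0.01,0.3732,-0.0004,0,1],[-0.01,0.3732,-0.0004,0,1],[-0.01,0.3732,-0.0004,0,1],[-0.01,0.3732,-0.0004,0,1],[-0.01,0.3732,-0.0004,0,1],[-0.01,0.3732,-0.0004,0,1],[-0.01,0.3732,-0.0004,0,1],[-0.01,0.3732,-0.0004,0,1],[-0.01,0.3732,-0.0004,0,1]]]' 
python3 - <<'E'
from h import *
plan((.6350,.2045),.0175,-4.84,"press R")
E
```

```text
t: 43.95
tool_pos: [0.634, 0.2036, 0.133]
tool_rot: [0.066, 1.562, -0.071]
contact_force: [0.1, -1.1, -1.2]
opening: -0.0004
press R shift [1.155e-01 1.300e-03 1.000e-04] turn -0.003 |d| 0.115
press R shift [1.155e-01 1.300e-03 1.000e-04] turn 3.139 |d| 0.115
   t 43.95 tcp [0.634  0.2036 0.133 ] jaw -5.0 down [ 0.007 -0.003 -1.   ] q [ 0.201  0.218  1.6   -0.005  1.318  0.289] F [ 0.1 -1.1 -1.2] open -0.0004
```

```bash
python3 -m jog '[[[0.045,0.001,-0.001,0,1],[0.08,0.001,-0.001,0,1],[0.095,0.001,-0.001,0,1],[0.102,0.001,-0.001,0,1],[0.106,0.001,-0.001,0,1],[0.109,0.001,-0.001,0,1],[0.112,0.001,-0.001,0,1],[0.115,0.001,-0.001,0,1],[0.117,0.001,-0.001,0,1],[0.117,0.001,-0.001,0,1]]]' 
python3 - <<'E'
from h import *
plan((.6350,.2045),.0175,-4.84,"press R")
E
```

```text
t: 44.95
tool_pos: [0.6355, 0.2044, 0.0184]
tool_rot: [0.066, 1.559, -0.07]
contact_force: [-1.3, -1.2, 4.5]
opening: -0.0001
press R shift [ 0.0009  0.     -0.0005] turn -0.002 |d| 0.001
press R shift [ 0.0009  0.     -0.0005] turn 3.139 |d| 0.001
   t 44.95 tcp [0.6355 0.2044 0.0184] jaw -5.0 down [ 0.01  -0.003 -1.   ] q [ 0.202  0.35   1.65  -0.006  1.132  0.292] F [-1.3 -1.2  4.5] open -0.0001
```

```bash
python3 -m jog '[[[0.001,0,-0.001,0,1],[0.002,0,-0.001,0,1],[0.003,0,-0.001,0,1],[0.004,0,-0.001,0,1],[0.004,0,-0.001,0,1]]]' 
python3 -m jog '[[[0.002,0,-0.001,0,1],[0.004,0,-0.001,0,1],[0.004,0,-0.001,0,1]]]' 
```

```text
t: 45.45
tool_pos: [0.6357, 0.2049, 0.018]
tool_rot: [0.066, 1.558, -0.07]
contact_force: [-6.8, -1.2, 15.5]
opening: -0.0002
t: 45.75
tool_pos: [0.6357, 0.205, 0.0179]
tool_rot: [0.065, 1.557, -0.07]
contact_force: [-8.3, -3.1, 17.4]
opening: -0.0
```

Home on the stop. Retracting, clearing the view and checking everything.

```bash
python3 -m jog '[[[-0.02,0,0,0,1],[-0.06,0,0,0,1],[-0.1,0,0,0,1],[-0.11,0.1,-0.15,0,1],[-0.11,0.1,-0.15,0,1],[-0.11,0.1,-0.15,0,1],[-0.11,0.1,-0.15,0,1],[-0.11,0.1,-0.15,0,1],[-0.11,0.1,-0.15,0,1]]]' 
python3 - <<'E'
from h import *
d=grab("top","t20"); crop(d["color"],220,130,420,190,4,"c20")
blanks(d,z=.068,roi=(240,140,400,185))
print(ctrl.get_obs()["contact_force"].round(1))
d=grab("side","s20"); crop(d["color"],200,150,350,270,5,"cs20")
E
```

```text
t: 46.65
tool_pos: [0.4933, 0.3183, 0.1258]
tool_rot: [0.064, 1.556, -0.069]
contact_force: [0.5, -0.5, -0.0]
opening: -0.0004
px [277.2 152.9] cen [0.6258 0.1089] rect [0.6261 0.1093] yaw 89.5 size 101.3 30.5
px [315. 155.] cen [0.6198 0.0174] rect [0.6198 0.0172] yaw 85.4 size 69.9 27.3
px [345.6 157.5] cen [ 0.613  -0.0578] rect [ 0.6129 -0.0578] yaw 86.3 size 69.7 27.6
[-0.1 -0.8 -0.3]
```

View pics/t20.png

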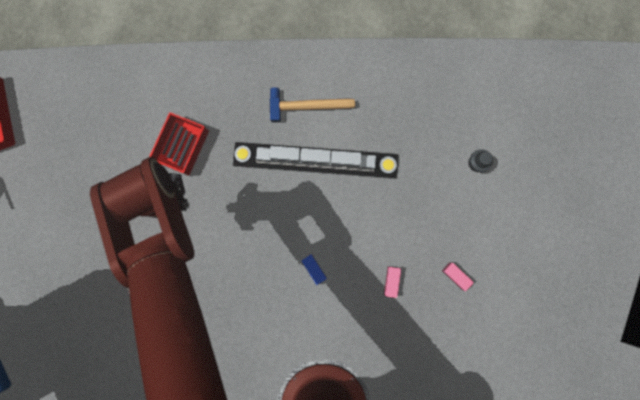

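View pics/c20.png

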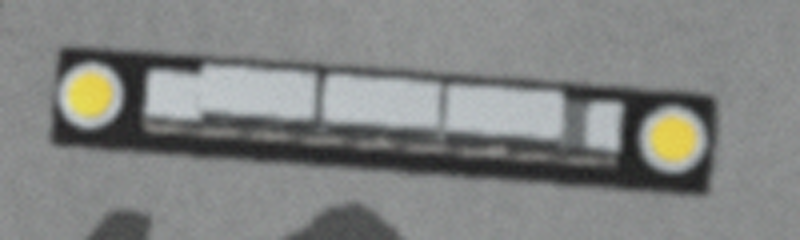

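View pics/cs20.png

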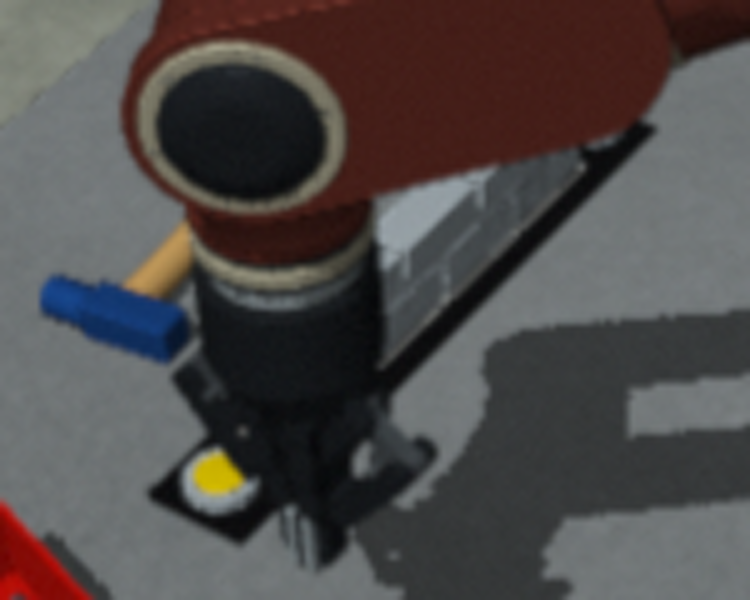

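View pics/s20.png

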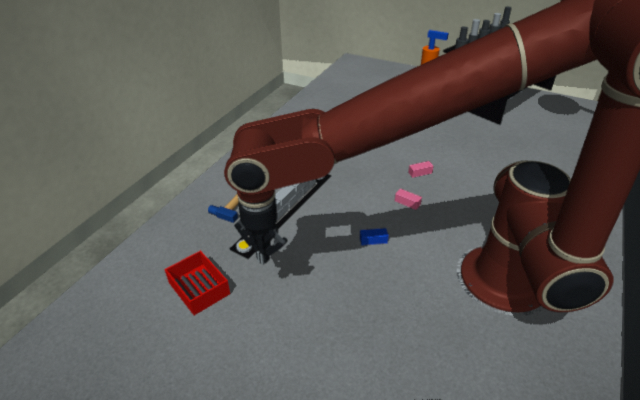

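The stack is unchanged and both caps are centred in their collars. There's a small light patch at the top-view corner (45,397), which I want to check before handing in.

```bash
python3 - <<'E'
from h import *
im=cv2.imread("pics/t20.png")[:,:,::-1]; im2=cv2.imread("pics/t18.png")[:,:,::-1]
both=np.hstack([im[330:400,0:100],im2[330:400,0:100]]); crop(both,0,0,200,70,4,"corner")
d=grab("top"); W=cast(d,[45,397],0.0); print(W, im[393:400,30:60].mean((0)).round()[::5].tolist())
s=grab("side"); print(proj(s,W))
E
```

```text
[[-1.47601841e-04  7.29004890e-01  0.00000000e+00]] [[73.0, 74.0, 75.0], [75.0, 76.0, 75.0], [84.0, 86.0, 86.0], [111.0, 112.0, 113.0], [131.0, 133.0, 133.0], [113.0, 114.0, 115.0]]
[[408.19928886 612.69849771]]
```

View pics/corner.png

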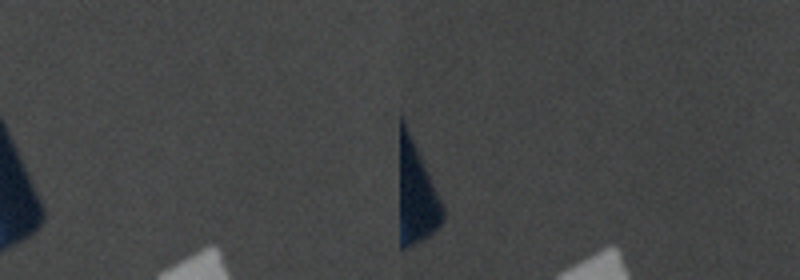

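```bash
python3 - <<'E'
from h import *
def L(n): return cv2.imread(f"pics/{n}.png")[:,:,::-1].astype(float)
for n in ("top0","t3","t8","t10","t18","t20"):
    im=L(n); p=im[396:400,46:53]
    print(n,"patch",p.mean((0,1)).round(1),"shadow bench",im[340:390,60:90].mean((0,1)).round(1),"lit bench left",im[320:350,190:210].mean((0,1)).round(1), im[240:260,20:100].mean((0,1)).round(1))
# shadowed blank6 in t3 (442,223): 
im=L("t3"); print("shadow blank",im[219:228,439:445].mean((0,1)).round(1),"shadow bench by it",im[240:260,440:450].mean((0,1)).round(1))
im=L("t20"); print(im[388:400,38:62].max(2).astype(int))
E
```

```text
top0 patch [121.2 122.9 123. ] shadow bench [62.1 63.2 63.2] lit bench left [121.1 123.  123.1] [123.2 125.1 125.1]
t3 patch [142.1 144.  143.9] shadow bench [73.6 74.8 74.9] lit bench left [141.  143.2 143.2] [143.5 145.5 145.5]
t8 patch [132.4 134.3 134. ] shadow bench [67.9 69.2 69.2] lit bench left [112.3  99.1  97.3] [133.8 135.8 135.7]
t10 patch [132.8 134.6 135.1] shadow bench [68.6 69.6 69.7] lit bench left [131.7 133.6 133.6] [117.6 105.2 103.2]
t18 patch [131.  132.9 133. ] shadow bench [67.3 68.5 68.4] lit bench left [130.2 132.3 132.2] [132.8 134.7 134.7]
t20 patch [136.8 138.7 139.2] shadow bench [70.7 71.9 71.9] lit bench left [49.1 36.  34.2] [138.3 140.1 140. ]
shadow blank [108.3 112.1 113.7] shadow bench by it [79.2 80.2 80.3]
[[ 75  78  76  75  76  71  76  71  74  73  75  77  71  73  74  73  75  75
   75  74  76  72  74  68]
 [ 77  78  78  74  75  75  78  77  75  75  72  71  75  74  75  70  70  70
   74  78  74  71  71  73]
 [ 74  76  77  75  77  74  75  75  71  76  71  77  75  69  81  73  74  72
   75  75  77  76  80  72]
 [ 72  78  74  72  75  74  73  75  70  71 
[... 167 characters left out ...]
73  74  74  71  75  73  73  72  81  86 100 111 125 137 138 122  95
   81  72  69  75  71  72]
 [ 73  68  75  70  73  74  75  75  85 100 111 125 133 136 141 142 129 101
   76  68  69  75  71  74]
 [ 74  71  72  74  73  77  83 100 111 124 128 133 136 143 144 140 130 101
   86  77  75  74  70  74]
 [ 77  74  73  72  85  91 104 123 131 135 138 141 137 139 140 137 130 110
   92  76  77  75  70  73]
 [ 74  78  81  96 100 116 131 139 143 137 140 140 141 138 138 139 138 126
  102  80  78  77  75  74]
 [ 80  87 107 120 124 136 137 141 144 141 140 141 140 140 137 136 139 134
  117  92  74  75  76  74]
 [ 75  98 125 132 140 147 143 141 141 143 140 148 138 139 136 135 137 139
  132  96  84  74  74  77]]
```

In every picture the patch has exactly the brightness and colour of lit bench (e.g. 121/123/123 vs 121/123/123), while the blanks are 1.5 times brighter. It is a gap in a shadow, not an eighth blank. Handing in.

```bash
python3 - <<'E'
from station import ctrl
print(ctrl.get_obs()["t"]); print(ctrl.finish_job())
E
```

```text
46.85
the job is handed in; nothing more can be done
None
```

I stacked all seven blanks present and pressed both locking caps home, then handed the job in at 46.9 s. Four blanks are on the outlines and three lie over the joints. There was no eighth blank. A light patch in a corner of the top view turned out to be lit bench showing through a shadow.

- **Stack position:** in the last top picture the second course was unchanged after the caps were pressed. e and f measured within about 1.5 mm of ideal.
- **Largest errors:** c and d were about 2 mm short along the row when I measured the finished bottom course. g read about 2–3 mm short by eye on an enlarged picture. I shifted f 2.5 mm to match, so the joints stay open, though not exactly 4 mm.
- **Caps:** both stopped at a tool height of 17.9 mm (18 mm is home) while the force rose to 17–19 N. I did not press further.
- **Bystanders:** holder, hammer, bin and the blue and pink look-alikes stand where they were in the pictures. I did not notice any knocked blank or loss of grip.
- **Last side view:** the arm hid part of the stack, so the final check of the upper course rests on the top view.

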